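Measure the washed hood filter in the drainer with the tape and lock the reading

ROBOT

A 6-joint arm with a two-finger parallel gripper is mounted at the origin on the work surface. World frame = base frame: x ahead of the robot, y to its left, z up, the work surface at z = 0. Lengths are in m, angles in rad, forces in N, time in s.
With the tool pointing down it reaches from about 0.4 to 0.825 m from the base axis. Payload 7 kg.
Tool frame: the origin (TCP) lies on the mounting face of the last link; the fingertips stand 178 mm ahead of it and the grasp point (between the pads) lies arm.grip_depth ahead of it (arm.grip_depth is the distance from the TCP to the grasp point, in m); z points along the fingers, y is the direction in which the jaws open and shut (so a half turn about z gives the same grasp; the last joint's range is limited). The gripper opens to 88 mm and grips with 3 to 60 N. Pads are 19 mm wide; open, the fingers measure 130 mm over their backs; the gripper's body (78 mm by 193 mm) begins 47 mm behind the grasp point.
Start: joints at [0.288, 0.359, 0.012, 0, -1.224, -0.288], TCP at [0.675, -0, 0.405] pointing down, gripper open.
Joint ranges: [-3.07, 3.07], [-1.43, 2.12], [-1.02, 1.25], [-3.03, 1.67], [-3.05, -0], [-3.03, 3.03]. Speed limits (rad/s): [2.39, 2.39, 3.01, 3.14, 3.14, 3.14].

INTERFACE

Orientations are given as [roll, pitch, yaw] about the fixed x, y, z axes, in that order (R = Rz(yaw) Ry(pitch) Rx(roll)).
In Python, from station import arm gives the robot as it stands.
- The arm moves only by the tool carry_out, never from a script. Its argument "targets" is a list that holds one entry, the list of rows, each a list of 7 numbers: the turn, a rotation vector about the tool's x, y, z in units of 8 degrees (1.0 is 8 degrees), then the shift along the tool's x, y, z in units of 2.5 cm (1.0 is 2.5 cm), then the opening, from -1 (shut) to 1 (fully open). A call has 1 to 20 rows; each row shifts and turns the commanded pose from where the row before left it, along the tool's axes as they then stand; what a row does not reach is not made up. A row lasts 1/8 s, in which the tool goes at most 62.5 mm and 10.7 degrees, less where a joint would pass 70% of its speed; a pose out of reach is approached as far as the arm can. A call with a number of a shift or a turn outside -1 to 1 is refused whole. A call with a gripper value outside its range is refused whole. The fingers move at their own pace and stop on an object; "squeeze" is the grip in N (left out, the last holds). Time passes only in rows, so rows that do not move let the fingers close. It gives the time, the measured TCP pose, the force and the opening at its end, in the units of the state.
- arm.get_state(): the state, without advancing time (a new reading comes with each control period).
- arm.grab_frame(name): name is "scene" or "side" or "wrist"; returns (picture, depth): 400x640x3 uint8, red, green, blue; 400x640 float32, m along the optical axis (not along the pixel's ray), 0 where there is no reading.
- arm.camera_model(name): a dict with "camera_matrix" (3x3 intrinsics, pixels), "world_from_camera" (4x4, takes a point from camera to world coordinates). Camera axes: x right, y down, z forward; pixel columns grow to the right and rows downward; lengths in m; the calibration is good to about 2 mm. A picture is of the moment at which its call begins: read the wrist's pose just before it. camera_model takes no time and is no camera call; for the wrist camera it gives the pose at the moment of the call.
- arm.job_done(): hands the job in, once; it reports no verdict.
Trained networks look in the newest picture that a camera, given by its name, has taken for a name from the list of things; names that differ only in an ending like _2 or _b are one class to them, and where a whole thing is asked for, a point or a joint stands for the part that bears it (a point fixed in the world has none). Each returns a list of dicts, best first, with "conf" (0 to 1); they miss things now and then, are a little off and sometimes report something else, mostly with a low value. They report only what shows in the picture. A call takes as long as a camera call. They do not tell look-alikes from the thing itself.
- arm.spot_in(camera, query): "point" ([row, column] in pixels, amid what is visible of it).
- arm.landmark_of(camera, query): "point" ([row, column] in pixels: a listed point, or the origin of a listed thing).
The state is a dict: "t": time; "q": joint angles; "qd": joint speeds; "joint_efforts": joint torques, N m; "eef_pos": TCP position; "ee_rot": TCP orientation; "force": force on the tool from outside, world axes, zero at the start; "moment": the same for the moment, N m; "width": finger opening in m.
Only numpy, scipy, OpenCV 4.12 (cv2) and the standard library are available. Lean on these libraries where they do the work, as an engineer would, in place of code of your own. Each camera call takes 0.05 s, during which the arm holds its last target.

TASK

Measure the cooker-hood filter drying on the sloping drainer, near its middle: catch the tape measure's hook over the upper edge, draw the case back down the slope against its spring and set it on the wires below the filter, its front snug and square against the lower edge. Then press the thumb lock right down and leave the tape there, hooked and locked, for me to read. Never let the blade snap back, and leave the mug, soap bottle and canister where they stand.

Things in the scene. Friction and masses are not known exactly. Their poses are not given: they have to be found in the camera images.
- filter: Grease filter of a cooker hood: aluminium panel with mesh centre, 180 mm up the slope x 230 wide x 9 thick, fixed on a drainer that slopes at 35 degrees, its upper edge higher and farther from the robot. Origin: centre of its underside. x points up the slope, square to the upper and lower edges; y along those edges; z square out of its top face. Its underside (z = 0) lies on the drainer's wires.
- rack: Chrome wire drainer 290 mm wide under the filter, fixed; origin on the counter under it. Its wires run up the slope, tops in the plane of the filter's underside (filter z = 0), from 108 mm below the filter's lower edge to 20 mm short of its upper edge, which is so free. Two prongs, 15 mm high from the wires, stop the lower edge at filter y = +87 and -87 mm.
- filter_top (a point): Middle of the filter's upper edge, on the top face; axes as the filter's (x = +90, z = +9 mm in the filter's frame).
- filter_low (a point): Middle of the filter's lower edge, on the top face; axes as the filter's (x = -90, z = +9 mm in the filter's frame).
- tape_case (a point): Centre of the tape measure's grey case, 80 mm long (x) x 38 wide (y) x 60 high (z), about 0.3 kg; at the start it stands upright on its flat sole on the counter. The point is half-way along, across and up (30 mm above the sole). x points out of the front, the way the blade leaves; z up from the sole. The sides are flat and parallel. The front face is square to the sole up to 26 mm, then slopes back.
- tape_nose (a point): Middle of the case's front face, 4.5 mm above the sole: the part that butts against the filter's lower edge (40 mm ahead of and 25.5 mm below the case's centre). Axes as the case's.
- tape_hook (a point): Lower end of the inner side (towards the case) of the steel hook at the blade's end: a plate 2.5 mm thick, 24 wide, reaching from the blade down to 1 mm above the sole's level. The blade is rigid, 24 mm wide, 2 thick, its underside 10.5 mm above the sole. Wound in, this point is 20 mm ahead of the case's front (60 mm ahead of and 29 mm below the case's centre). Axes as the case's.
- blade (a joint): How far the blade is drawn out beyond its rest, 0 to 0.230 m; front face to hook is this plus 20 mm, so 0.160 when stretched over the 180 mm filter. A spring pulls it back in with 5.0 N at rest, rising to 5.6 N at 0.160.
- lock (a joint): Thumb lock of the tape: 0 = up, free; 0.007 m = right down, blade held. It takes 8 N to move and 13 N for the last millimetres, and stays where it is left.
- tape_lock (a point): Middle of the top of the thumb lock, a black ribbed button 24 mm long (x) x 20 mm wide on top of the case, standing 11.7 mm above the case's top when free (41.7 mm above and 10 mm ahead of the case's centre). It is pressed straight towards the sole. Axes as the case's.
- mug: White mug, 82 mm wide, 95 mm high, on the other side of the drainer from the tape; origin at its underside. A bystander.
- soap: Clear soap bottle with a white pump, 60 mm wide, 186 mm high; origin at its underside. A bystander.
- canister: White canister, 96 mm wide, 130 mm high; origin at its underside. A bystander.
Things that resemble listed ones, but are neither listed nor needed, are in the scene too. Of the things that look like the part that bears tape_case, take the one that is nearest to the robot's base at the start.

How it is judged:
By the outcome, as a careful person would: the job done as asked, in the order asked, and still so for the second after the job is handed in, with the robot touching nothing.
It also fails if it takes over 51 s, if anything falls off the work surface, if the arm or the gripper's body presses on something with over 40 N, if the wrist force passes 120 N, or if a joint passes its speed limit or range.

## Working session

There is one attempt and no reset: what is moved stays moved. The work goes in short steps, Python scripts to look and compute and a tool call to move; the robot and the scene stay as the last step left them, time stands still between calls to the robot, and variables do not carry over. Pictures are saved under pics/ and viewed, and the job is handed in when it is done.

Besides the shell and the picture viewer there is one more tool, called after ">>>" as name(argument=value, ...), one argument or row to a line, values as JSON. carry_out: Moves the arm, as the interface text tells. Its arguments: {"type":"object","properties":{"targets":{"type":"array"},"squeeze":{"type":"number"}},"required":["targets"]}

```bash
ls; mkdir -p pics; cat > h.py <<'E'
import numpy as np,cv2
from station import arm
from scipy.spatial.transform import Rotation as R
def save(name,fn,crop=None,scale=1):
    p,d=arm.grab_frame(name)
    q=p if crop is None else p[crop[0]:crop[1],crop[2]:crop[3]]
    q=cv2.resize(q,None,fx=scale,fy=scale,interpolation=cv2.INTER_CUBIC)
    cv2.imwrite(f'pics/{fn}.png',q[:,:,::-1]); return p,d
def px2w(name,r,c,depth,M=None):
    M=M or arm.camera_model(name);K=np.array(M['camera_matrix']);T=np.array(M['world_from_camera'])
    v=np.linalg.inv(K)@[c,r,1]*depth
    return T[:3,:3]@v+T[:3,3]
def cloud(name,d):
    M=arm.camera_model(name);K=np.array(M['camera_matrix']);T=np.array(M['world_from_camera'])
    r,c=np.mgrid[:d.shape[0],:d.shape[1]]
    v=np.stack([(c-K[0,2])/K[0,0]*d,(r-K[1,2])/K[1,1]*d,d],-1)
    return v@T[:3,:3].T+T[:3,3]
E
python3 - <<'E'
from h import *
s=arm.get_state();print({k:np.round(v,3) for k,v in s.items()},arm.grip_depth)
for n in ['scene','side','wrist']:
    p,d=save(n,n+'0'); np.savez(f'{n}0.npz',p=p,d=d); 
    C=cloud(n,d); np.save(n+'0c.npy',C); print(n,arm.camera_model(n)['world_from_camera'])
    for q in ['tape_case','filter','filter_low','filter_top','mug','soap','canister','tape_hook','tape_lock','tape_nose']:
        for o in arm.landmark_of(n,q)[:3]:
            r,c=o['point'];i,j=int(min(max(r,0),399)),int(min(max(c,0),639)); print(q,np.round([r,c],1),round(o['conf'],2),np.round(C[i,j],3))
E
```

```text
pics
{'t': np.float64(0.0), 'q': array([ 0.288,  0.359,  0.011, -0.   , -1.224, -0.288]), 'qd': array([ 0.001, -0.001, -0.   ,  0.003, -0.001, -0.001]), 'joint_efforts': array([-1.0000e-03, -5.8273e+01,  2.9306e+01,  6.9970e+00,  7.0000e-03,
       -0.0000e+00]), 'eef_pos': array([0.675, 0.   , 0.404]), 'ee_rot': array([ 3.14 , -0.   , -1.571]), 'force': array([0.075, 0.209, 0.516]), 'moment': array([-0.043,  0.039, -0.017]), 'width': np.float64(0.087)} 0.1593
scene [[-0.11825963  0.63475686 -0.76360879  1.5528366 ]
 [ 0.99274523  0.05876114 -0.10490011 -0.00972796]
 [-0.02171554 -0.77047444 -0.63710092  0.95747708]
 [ 0.          0.          0.          1.        ]]
tape_case [206.9 238.9] 0.86 [ 0.538 -0.458  0.062]
tape_case [210.2 271.3] 0.63 [ 0.543 -0.331  0.057]
tape_case [201.6 201.1] 0.56 [ 0.519 -0.611  0.059]
filter [217.1 365.6] 0.64 [0.666 0.013 0.162]
filter [220.8 373.6] 0.29 [0.729 0.036 0.208]
filter_low [211.5 362.9] 0.81 [0.733 0.002 0.244]
mug [220.2 449.1] 0.95 [0.514 0.32  0.036]
soap [247.6 363.7] 0.44 [0.65  0.015 0.007]
canister [247.  257.1] 0.77 [ 0.718 -0.
[... 1408 characters left out ...]
0.2] 0.81 [ 0.492 -0.624  0.059]
tape_nose [333.5 340.8] 0.68 [ 0.544 -0.487  0.036]
tape_nose [293.  329.2] 0.65 [ 0.553 -0.343  0.019]
wrist [[-9.99999995e-01  1.35702115e-06  9.60451998e-05  6.74825598e-01]
 [ 2.76324102e-05  9.61697108e-01  2.74114342e-01 -7.39636835e-02]
 [-9.19944119e-05  2.74114343e-01 -9.61697103e-01  3.84336817e-01]
 [ 0.00000000e+00  0.00000000e+00  0.00000000e+00  1.00000000e+00]]
filter [229.2 336.3] 0.96 [0.665 0.016 0.158]
filter [196.8 413.7] 0.73 [0.585 0.003 0.103]
filter_low [198.7 413.6] 0.93 [0.586 0.005 0.104]
filter_top [284.6 249. ] 0.72 [ 0.697 -0.027  0.31 ]
mug [379.1 440.8] 0.61 [ 0.649 -0.019  0.334]
canister [230.5 341.4] 0.23 [0.66  0.019 0.155]
```

View pics/scene0.png

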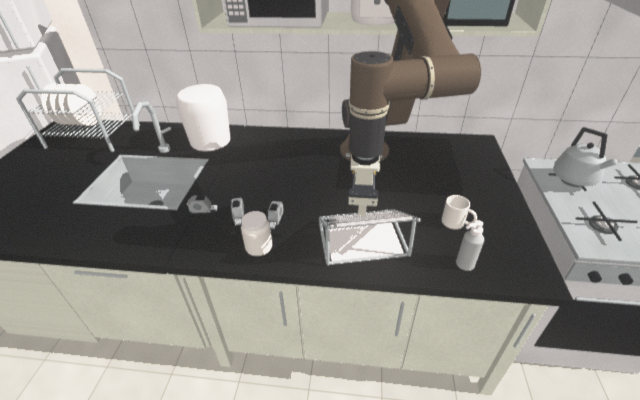

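View pics/side0.png

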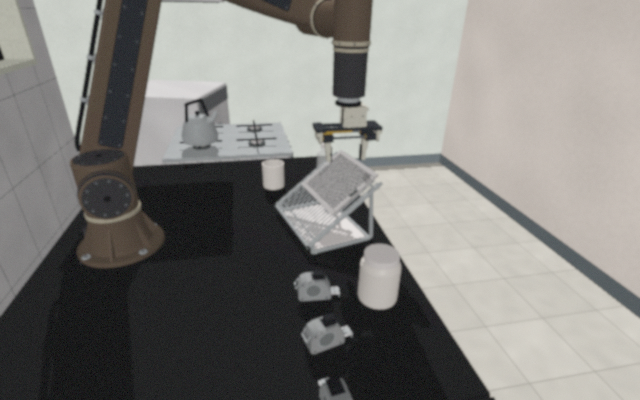

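View pics/wrist0.png

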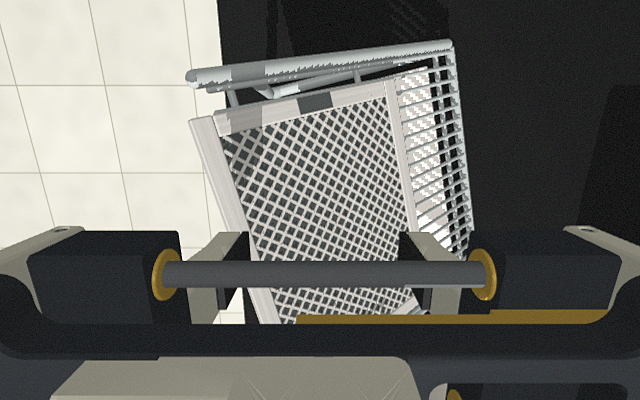

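```bash
python3 - <<'E'
import numpy as np,cv2
a=np.load('side0.npz')['p'][240:400,270:430]; b=np.load('scene0.npz')['p'][170:270,170:330]
cv2.imwrite('pics/sidecrop.png',cv2.resize(a,(600,600),interpolation=cv2.INTER_CUBIC)[:,:,::-1])
cv2.imwrite('pics/scenecrop.png',cv2.resize(b,(800,500),interpolation=cv2.INTER_CUBIC)[:,:,::-1])
E
```

```text
(no output)
```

View pics/sidecrop.png

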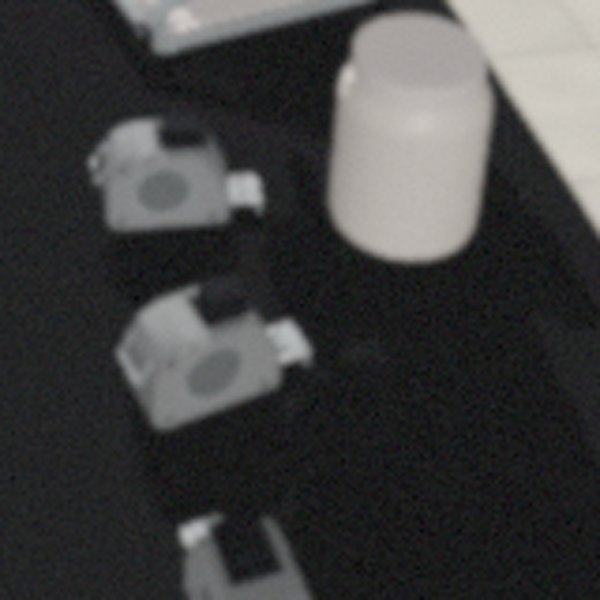

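View pics/scenecrop.png

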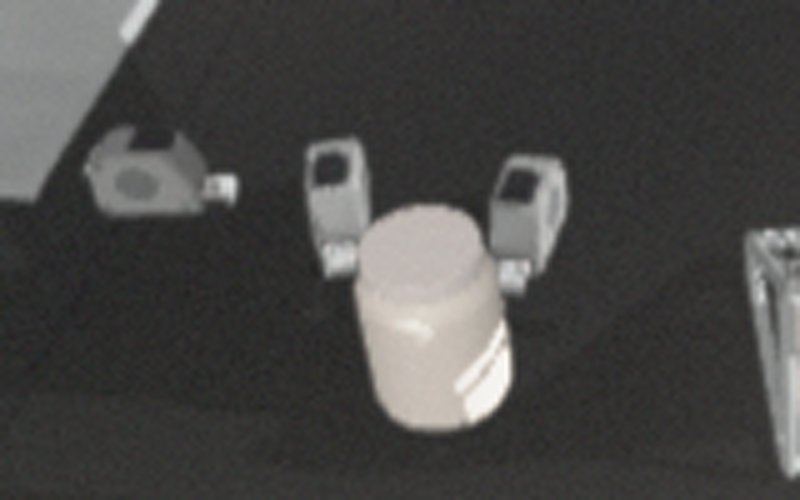

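```bash
python3 - <<'E'
from h import *
# tape cloud & filter plane
for n in ['scene','side']:
    C=np.load(n+'0c.npy'); P=C.reshape(-1,3)
    m=(P[:,0]>.45)&(P[:,0]<.62)&(P[:,1]>-.39)&(P[:,1]<-.27)&(P[:,2]>.008)&(P[:,2]<.1)
    Q=P[m]; print(n,m.sum(),Q.min(0).round(3),Q.max(0).round(3))
    for lo,hi in [(.01,.03),(.03,.055),(.055,.065),(.065,.09)]:
        q=Q[(Q[:,2]>lo)&(Q[:,2]<hi)]
        if len(q)>4:
            (c,sz,a)=cv2.minAreaRect((q[:,:2]*1000).astype(np.float32)); print(lo,len(q),np.round(c,1),np.round(sz,1),round(a,1))
C=np.load('wrist0c.npy');d=np.load('wrist0.npz')['d'];P=C.reshape(-1,3)
m=(d.ravel()>0)&(P[:,0]>.56)&(P[:,0]<.76)&(abs(P[:,1])<.16)&(P[:,2]>.06)&(P[:,2]<.26)
Q=P[m];rng=np.random.default_rng(0);best=0
for _ in range(500):
    a=Q[rng.choice(len(Q),3,False)];nn=np.cross(a[1]-a[0],a[2]-a[0]);l=np.linalg.norm(nn)
    if l<1e-5: continue
    nn/=l; nn*=np.sign(nn[2])
    if abs(np.degrees(np.arccos(nn[2]))-35)>4: continue
    k=(abs((Q-a[0])@nn)<.002).sum()
    if k>best: best=k;B=(nn,a[0])
nn,p0=B;I=Q[abs((Q-p0)@nn)<.003];c=I.mean(0);nn=np.linalg.svd(I-c,full_matrices=False)[2][2];nn*=np.sign(nn[2])
print('plane',best,len(Q),c,nn,'tilt',np.degrees(np.arccos(nn[2])),'yaw upslope',np.degrees(np.arctan2(-nn[1],-nn[0])))
img=np.load('wrist0.npz')['p'].copy()
mm=(d>0)&(abs((C-c)@nn)<.004)
img[mm]=(img[mm]*.4+np.array([0,150,0])).astype(np.uint8)
cv2.imwrite('pics/w_plane.png',img[:,:,::-1])
E
```

```text
scene 298 [ 0.482 -0.344  0.008] [ 0.587 -0.302  0.075]
0.01 85 [ 537.7 -317.2] [36.2 99.3] 65.6
0.03 99 [ 521.  -321.4] [38.7 82.6] 83.0
0.055 77 [ 519.2 -322.7] [39.9 62.6] 87.2
0.065 31 [ 526.1 -322.1] [18.5 36.5] 80.0
side 877 [ 0.473 -0.347  0.008] [ 0.583 -0.305  0.072]
0.01 266 [ 532.  -332.1] [104.1  33.2] 4.6
0.03 329 [ 515.3 -326.8] [38.3 84.6] 88.2
0.055 184 [ 518.7 -327.5] [35.3 58. ] 78.3
0.065 67 [ 530.1 -325.6] [21.5 21.7] 79.5
plane 34930 45681 [ 0.67605315 -0.01517245  0.16095332] [-0.55866325 -0.13316519  0.81863447] tilt 35.051667992699244 yaw upslope 13.40706760683852
```

View pics/w_plane.png

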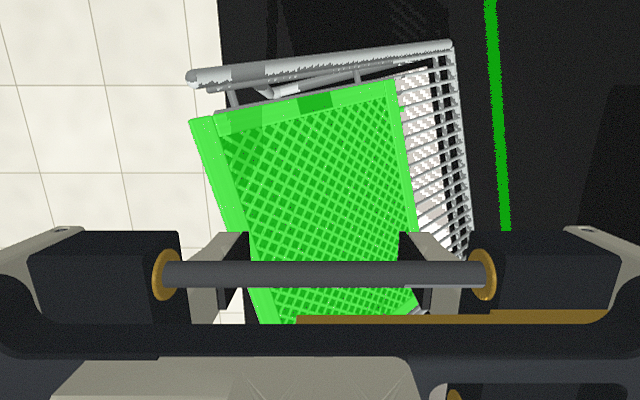

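The three tape measures in the scene picture are at (207,239), (210,271) and (202,201). The one at (210,271), roughly (0.52,-0.325) in the world, is nearest the base: 0.61 m against 0.71 m and 0.80 m. The enlarged crops show it as the tape nearest the rack, with its hook pointing away from the robot. Next I'll fix the filter frame.

```bash
python3 - <<'E'
from h import *
C=np.load('wrist0c.npy');d=np.load('wrist0.npz')['d'];img=np.load('wrist0.npz')['p']
nn=np.array([-0.55866325,-0.13316519,0.81863447]);c=np.array([0.67605315,-0.01517245,0.16095332])
y=np.cross(nn,[1,0,0]);x=np.array([0,0,1.])-nn*nn[2];x/=np.linalg.norm(x);y=np.cross(nn,x)
m=(d>0)&(abs((C-c)@nn)<.004);m[:, 450:]=0
Q=(C[m]-c);X=Q@x;Y=Q@y
print('X',np.percentile(X,[.1,.5,1,99,99.5,99.9]),'Y',np.percentile(Y,[.1,.5,1,99,99.9]))
# edges: lower edge per y-bin min X ; -y edge per x-bin min Y
for yb in np.arange(-.12,.1,.02):
    k=(Y>yb)&(Y<yb+.02)
    if k.sum()>50: print('y',yb.round(3),k.sum(),np.percentile(X[k],[.5,99.5]).round(4))
for xb in np.arange(-.1,.1,.02):
    k=(X>xb)&(X<xb+.02)
    if k.sum()>50: print('x',xb.round(3),k.sum(),np.percentile(Y[k],[.5,99.5]).round(4))
print(x,y)
# canister, mug
for n in ['scene','side']:
    P=np.load(n+'0c.npy').reshape(-1,3)
    k=(P[:,0]>.6)&(P[:,0]<.85)&(P[:,1]>-.5)&(P[:,1]<-.25)&(P[:,2]>.02)&(P[:,2]<.2)
    print(n,np.percentile(P[k],[1,99],axis=0).round(3))
E
```

```text
X [-0.1021542  -0.1002165  -0.09844113  0.07705703  0.07749013  0.07780357] Y [-0.07413794 -0.07355501 -0.07294664  0.13811102  0.15166513]
y -0.08 4307 [-0.0996  0.0777]
y -0.06 5694 [-0.102   0.0777]
y -0.04 5285 [-0.0999  0.0776]
y -0.02 4886 [-0.0997  0.0775]
y 0.0 4143 [-0.1     0.0704]
y 0.02 3537 [-0.1004  0.0679]
y 0.04 2727 [-0.1005  0.0773]
y 0.06 2429 [-0.1002  0.0772]
y 0.08 1246 [-0.0675  0.0627]
x -0.1 2479 [-0.074   0.0738]
x -0.08 2946 [-0.0738  0.1533]
x -0.06 3545 [-0.0736  0.1481]
x -0.04 3720 [-0.0736  0.1341]
x -0.02 4074 [-0.0734  0.1229]
x 0.0 4342 [-0.0735  0.1106]
x 0.02 4754 [-0.0735  0.0979]
x 0.04 5185 [-0.0735  0.087 ]
x 0.06 4804 [-0.0734  0.0806]
[0.79632445 0.18981506 0.57431491] [-2.31867903e-01  9.72747278e-01  1.38777878e-17]
scene [[ 0.64  -0.393  0.022]
 [ 0.723 -0.306  0.135]]
side [[ 0.627 -0.402  0.021]
 [ 0.713 -0.32   0.13 ]]
```

>>> carry_out(
  targets=[
    [[0, 0, 0, 1, 0.5, 0, 1], [0, 0, 0, 1, 0.5, 0, 1], [0, 0, 0, 1, 0.5, 0, 1], [0, 0, 0, 1, 0.5, 0, 1], [0, 0, 0, 1, 0.5, 0, 1], [0, 0, 0, 1, 0.5, 0, 1], [0, 0, 0, 1, 0.5, 0, 1], [0, 0, 0, 1, 0.5, 0, 1], [0, 0, 0, 1, 0.5, 0, 1], [0, 0, 0, 1, 0.5, 0, 1], [0, 0, 0, 1, 0.5, 0, 1], [0, 0, 0, 1, 0.5, 0, 1], [0, 0, 0, 1, 0.4, 0, 1]],
  ],
)

```text
t: 3.28
eef_pos: [0.5134, -0.3267, 0.405]
ee_rot: [-3.141, -0.0, -1.572]
force: [0.6, 0.3, 1.0]
width: 0.0876
```

>>> carry_out(
  targets=[
    [[0, 0, -1, 0, 0, 0, 1], [0, 0, -1, 0, 0, 0, 1], [0, 0, -1, 0, 0, 0, 1], [0, 0, -1, 0, 0, 0, 1], [0, 0, -1, 0, 0, 0, 1], [0, 0, -1, 0, 0, 0, 1], [0, 0, -1, 0, 0, 0, 1], [0, 0, -1, 0, 0, 0, 1], [0, 0, -1, 0, 0, 0, 1], [0, 0, -1, 0, 0, 0, 1], [0, 0, -1, 0, 0, 0, 1], [0, 0, -0.25, 0, 0, 0, 1]],
  ],
)

```text
t: 4.78
eef_pos: [0.5141, -0.3258, 0.4048]
ee_rot: [3.142, -0.0, 0.0]
force: [-0.4, -0.2, -1.3]
width: 0.0874
```

```bash
python3 - <<'E'
from h import *
s=arm.get_state();print(s['t'],s['eef_pos'],s['ee_rot'],s['q'])
p,d=save('wrist','wrist1');C=cloud('wrist',d);np.savez('wrist1.npz',p=p,d=d,C=C)
for q in ['tape_case','tape_hook','tape_lock','tape_nose']:
    for o in arm.landmark_of('wrist',q)[:3]:
        r,c=o['point'];print(q,np.round([r,c],1),round(o['conf'],2),np.round(C[int(r),int(c)],4))
E
```

```text
4.775 [ 0.51408156 -0.32580441  0.40481873] [ 3.14155729e+00 -2.54595681e-04  1.34210677e-05] [-2.44284615e-01  2.50345531e-01 -1.41114714e-01 -2.95024660e-05
 -1.17908049e+00  1.81510562e+00]
tape_case [172.  323.5] 0.81 [ 0.5296 -0.325   0.0712]
tape_case [176.8 444.6] 0.58 [ 0.5232 -0.4615  0.0613]
tape_case [187.6 565. ] 0.55 [ 0.5091 -0.606   0.0554]
tape_hook [122.7 323.2] 0.88 [ 0.5813 -0.3248  0.0134]
tape_hook [126.6 429.4] 0.8 [ 0.5761 -0.4609 -0.0008]
tape_hook [186.7 505.6] 0.71 [ 0.4978 -0.5699  0.0026]
tape_lock [175.9 454.9] 0.96 [ 0.5264 -0.4679  0.0718]
tape_lock [197.5 588.6] 0.78 [ 0.5016 -0.6202  0.0718]
tape_lock [123.3 325.2] 0.71 [ 0.5801 -0.3273  0.0136]
tape_nose [137.3 324.2] 0.77 [ 0.563  -0.3261  0.0114]
tape_nose [142.8 426.5] 0.69 [ 0.5569 -0.4548  0.0114]
tape_nose [185.9 524.2] 0.61 [ 0.5015 -0.5883  0.0123]
```

View pics/wrist1.png

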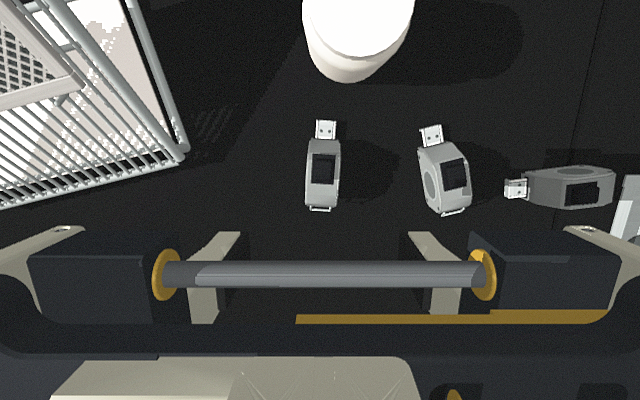

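```bash
python3 - <<'E'
from h import *
z=np.load('wrist1.npz');C=z['C'];p=z['p']
Q=C[100:225,290:360].reshape(-1,3)
k=(Q[:,2]>.008)&(Q[:,2]<.09)&(Q[:,0]<.6);Q=Q[k]
for lo,hi in [(.008,.016),(.016,.05),(.03,.066),(.05,.066),(.066,.08)]:
    q=Q[(Q[:,2]>lo)&(Q[:,2]<hi)]
    (c,sz,a)=cv2.minAreaRect((q[:,:2]*1000).astype(np.float32)); print(lo,len(q),np.round(c,1),np.round(sz,1),round(a,1), np.percentile(q,[1,99],axis=0).round(4).tolist())
# side edges of case: per x-bin min/max y for z>.03
q=Q[Q[:,2]>.03]
for xb in np.arange(.475,.56,.008):
    k=(q[:,0]>xb)&(q[:,0]<xb+.008)
    if k.sum()>10: print(xb.round(3),k.sum(),np.percentile(q[k,1],[2,98]).round(4),np.percentile(q[k,2],[50,98]).round(3))
q=Q[Q[:,2]<.016]
for xb in np.arange(.56,.596,.005):
    k=(q[:,0]>xb)&(q[:,0]<xb+.005)
    if k.sum()>5: print('h',xb.round(3),k.sum(),np.percentile(q[k,1],[2,98]).round(4))
cv2.imwrite('pics/w1c.png',cv2.resize(p[90:230,250:400],(642,600),interpolation=cv2.INTER_CUBIC)[:,:,::-1])
E
```

```text
0.008 368 [ 570. -327.] [37.6 25.9] 86.2 [[0.5595, -0.3397, 0.0108], [0.5825, -0.3131, 0.0154]]
0.016 505 [ 517.1 -324. ] [38.6 87.5] 86.6 [[0.4736, -0.3439, 0.0198], [0.5612, -0.3066, 0.0497]]
0.03 1775 [ 516.3 -323.4] [39.4 85.8] 84.8 [[0.4748, -0.3431, 0.031], [0.5576, -0.304, 0.0615]]
0.05 1349 [ 517.6 -323.3] [39.  64.4] 88.0 [[0.4866, -0.343, 0.0506], [0.5488, -0.304, 0.0616]]
0.066 388 [ 530.7 -324.4] [19.9 24. ] 86.2 [[0.5192, -0.3338, 0.0676], [0.5425, -0.3151, 0.0731]]
0.475 49 [-0.3372 -0.3086] [0.043 0.048]
0.483 134 [-0.3398 -0.3041] [0.053 0.056]
0.491 177 [-0.3401 -0.3037] [0.057 0.059]
0.499 219 [-0.3412 -0.3041] [0.06  0.061]
0.507 231 [-0.3411 -0.3041] [0.06  0.061]
0.515 188 [-0.3421 -0.305 ] [0.06  0.072]
0.523 246 [-0.3422 -0.3056] [0.07  0.073]
0.531 233 [-0.343  -0.3068] [0.07  0.073]
0.539 287 [-0.3431 -0.3068] [0.06  0.071]
0.547 269 [-0.3437 -0.3075] [0.046 0.06 ]
0.555 104 [-0.3426 -0.3093] [0.034 0.038]
h 0.56 75 [-0.3374 -0.3129]
h 0.565 78 [-0.3386 -0.3155]
h 0.57 76 [-0.3385 -0.3161]
h 0.575 75 [-0.3385 -0.3161]
h 0.58 58 [-0.3394 -0.3161]
```

View pics/w1c.png

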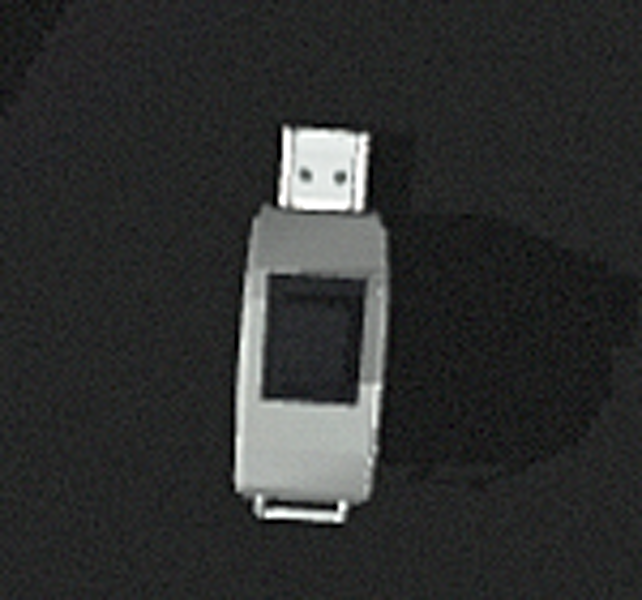

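>>> carry_out(
  targets=[
    [[0, 0, 0.41, 0, 0, 0, 1], [0, -0.94, 0, 0, 0, 0, 1], [0, -0.94, 0, 1, 0, 0, 1], [0, 0, 0, 1, 0, 0.5, 1], [0, 0, 0, 1, -0.1, 1, 1], [0, 0, 0, 1, 0, 1, 1], [0, 0, 0, 0, 0, 1, 1], [0, 0, 0, 0, 0, 1, 1], [0, 0, 0, 0, 0, 0, 1], [0, 0, 0, 0, 0, 0, 1]],
  ],
)

```text
t: 6.28
eef_pos: [0.5836, -0.3266, 0.2743]
ee_rot: [3.141, 0.261, -0.058]
force: [0.2, 0.1, 0.2]
width: 0.0875
```

```bash
cat >> h.py <<'E'
def pose():
    s=arm.get_state();return np.array(s['eef_pos']),R.from_euler('xyz',s['ee_rot'])
def rel(pt,Rt,p=None,Rc=None):
    if p is None: p,Rc=pose()
    print('shift units (tool axes now)',(Rc.inv().apply(np.array(pt)-p)/.025).round(2),'turn units',(np.degrees((Rc.inv()*Rt).as_rotvec())/8).round(2))
E
python3 - <<'E'
from h import *
s=arm.get_state();print(s['t'],s['eef_pos'],s['ee_rot'],s['q'])
ya=np.radians(-3.3);al=np.radians(15)
Rc=R.from_euler('z',ya);Rt=Rc*R.from_euler('y',al)*R.from_euler('x',np.pi)
G=np.array([.5207,-.324,.0])+Rc.apply([-.002,0,.035])
rel(G-Rt.apply([0,0,.1593]),Rt)
p,d=save('wrist','wrist2')
E
```

```text
6.275 [ 0.58360641 -0.32662381  0.27433367] [ 3.14077105  0.26140038 -0.05754953] [-0.20731331  0.52304549 -0.07003325  0.04169164 -1.2364723   1.70186171]
shift units (tool axes now) [-0.03  0.04  3.55] turn units [ 0.01 -0.    0.  ]
```

View pics/wrist2.png

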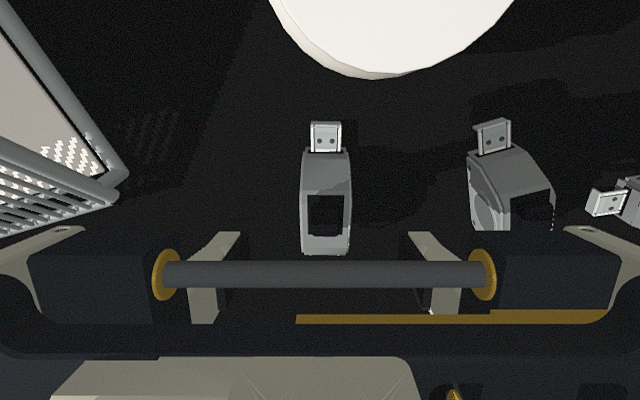

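The target tape sits centred between the fingers at (200,327), so I'll go down and grip it.

>>> carry_out(
  targets=[
    [[0, 0, 0, 0, 0, 1, 1], [0, 0, 0, 0, 0, 1, 1], [0, 0, 0, 0, 0, 1, 1], [0, 0, 0, 0, 0, 0.55, 1], [0, 0, 0, 0, 0, 0, 1], [0, 0, 0, 0, 0, 0, -1], [0, 0, 0, 0, 0, 0, -1], [0, 0, 0, 0, 0, 0, -1], [0, 0, 0, 0, 0, 0, -1], [0, 0, 0, 0, 0, 0, -1], [0, 0, 0, 0, 0, 0, -1]],
  ],
  squeeze=35,
)

```text
t: 7.7
eef_pos: [0.5601, -0.3252, 0.1876]
ee_rot: [3.141, 0.262, -0.057]
force: [-0.0, 0.1, 0.1]
width: 0.0378
```

```bash
python3 - <<'E'
from h import *
s=arm.get_state();print(s['t'],s['eef_pos'],s['ee_rot'],s['q'],s['force'],s['width'])
p,d=save('wrist','wrist3');save('side','side3',(240,400,240,440),3)
E
```

```text
7.7 [ 0.5600603  -0.32516192  0.187622  ] [ 3.1414778   0.26246009 -0.05725104] [-0.21263716  0.58403298 -0.19672952  0.04644073 -1.04992111  1.69781963] [-0.01910815  0.08846686  0.09827358] 0.03780870822412858
```

View pics/wrist3.png

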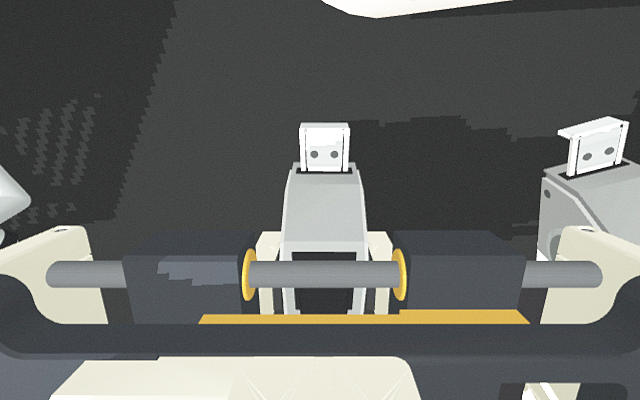

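View pics/side3.png

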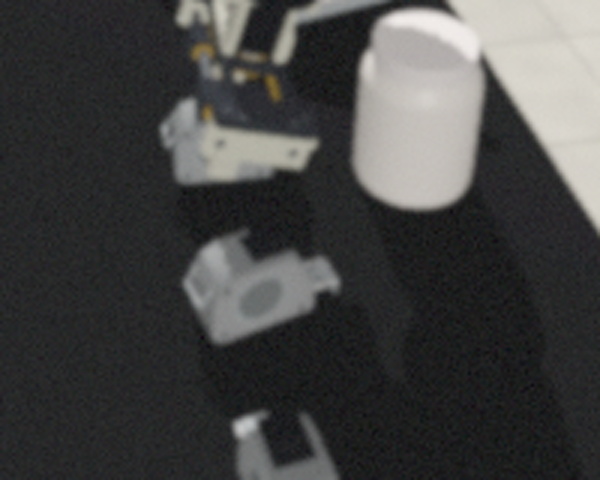

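Tape gripped with the jaws at 37.8 mm. I'll lift it straight up while I work out the hook waypoints.

>>> carry_out(
  targets=[
    [[0, 0, 0, -0.26, 0, -0.97, -1], [0, 0, 0, -0.26, 0, -0.97, -1], [0, 0, 0, -0.26, 0, -0.97, -1], [0, 0, 0, -0.26, 0, -0.97, -1], [0, 0, 0, -0.26, 0, -0.97, -1], [0, 0, 0, -0.26, 0, -0.97, -1], [0, 0, 0, -0.26, 0, -0.97, -1], [0, 0, 0, -0.26, 0, -0.97, -1], [0, 0, 0, -0.26, 0, -0.97, -1], [0, 0, 0, -0.26, 0, -0.97, -1]],
  ],
)

```text
t: 9.05
eef_pos: [0.56, -0.3249, 0.4387]
ee_rot: [-3.141, 0.263, -0.057]
force: [0.5, -0.5, -2.9]
width: 0.0373
```

```bash
cat >> h.py <<'E'
# filter frame (top-face based origin -> underside)
fz=np.array([-0.55866325,-0.13316519,0.81863447]);fx=np.array([0.79632445,0.18981506,0.57431491]);fx/=np.linalg.norm(fx);fz/=np.linalg.norm(fz);fy=np.cross(fz,fx)
FR=R.from_matrix(np.stack([fx,fy,fz],1))
FO=np.array([0.67605315,-0.01517245,0.16095332])-.0120*fx+.0414*fy-.009*fz
# case in tool frame, from grasp state
gp=np.array([0.5600603,-0.32516192,0.187622]);gR=R.from_euler('xyz',[3.1414778,0.26246009,-0.05725104])
gcR=R.from_euler('z',-0.05725104); gc=np.array([.5207,-.324,.030])
TR=gR.inv()*gcR; Tt=gR.inv().apply(gc-gp); Tt[1]=0.0
def tcp_for(hook_x,hook_z,th,L=.020,y=0.):
    """filter-frame lower inner hook end, nose-down th deg, L hook->front"""
    Rc=FR*R.from_euler('y',np.radians(th))
    hook=FO+FR.apply([hook_x,y,hook_z])
    c=hook-Rc.apply([.040+L,0,-.029])
    Rt=Rc*TR.inv()
    return c-Rt.apply(Tt),Rt
def case_now():
    p,Rc=pose(); c=p+Rc.apply(Tt); Rk=Rc*TR
    f=lambda v:(FR.inv().apply(c+Rk.apply(v)-FO)*1000).round(1)
    e=(FR.inv()*Rk).as_euler('zyx',degrees=True).round(2)
    print('t',round(arm.get_state()['t'],2),'front-bottom',f([.04,0,-.03]),'hook(L=20)',f([.06,0,-.029]),'yaw/nosedown/roll',e,'F filt',FR.inv().apply(arm.get_state()['force']).round(1))
E
python3 - <<'E'
from h import *
print(Tt,FO); case_now(); p,Rc=pose(); print(p)
pt,Rt=tcp_for(.096,.020,28); print(pt,Rt.as_euler('xyz')); rel(pt,Rt)
pt,Rt=tcp_for(.096,.060,28); print(pt); rel(pt,Rt)
pt,Rt=tcp_for(.09,.001,0,.180); print('final',pt,Rt.as_euler('xyz'))
E
```

```text
[0.00288184 0.         0.16243713] [0.66192589 0.02401999 0.14669383]
t 9.05 front-bottom [ -87.  -315.7  188.6] hook(L=20) [ -70.8 -321.5  178.4] yaw/nosedown/roll [-16.75  35.09   0.09] F filt [-1.3 -0.6 -2.6]
[ 0.56002472 -0.32488416  0.43869047]
[0.6849859  0.02953585 0.40087766] [3.1414778  0.13938526 0.23399748]
shift units (tool axes now) [  4.43 -14.44   0.38] turn units [-0.42  0.88 -2.04]
[0.66263936 0.02420924 0.43362304]
shift units (tool axes now) [  3.24 -14.18  -0.65] turn units [-0.42  0.88 -2.04]
final [ 0.48492699 -0.01815099  0.2482332 ] [ 3.1414778  -0.34930693  0.23399748]
```

>>> carry_out(
  targets=[
    [[0, 0, 0, 0.22, -0.95, -0.05, -1], [0, 0, 0, 0.22, -0.95, -0.05, -1], [0, 0, 0, 0.22, -0.95, -0.05, -1], [0, 0, 0, 0.22, -0.95, -0.05, -1], [0, 0, 0, 0.22, -0.95, -0.05, -1], [0, 0, 0, 0.22, -0.95, -0.05, -1], [0, 0, 0, 0.22, -0.95, -0.05, -1], [0, 0, 0, 0.22, -0.95, -0.05, -1], [0, 0, 0, 0.22, -0.95, -0.05, -1], [0, 0, 0, 0.22, -0.95, -0.05, -1], [0, 0, 0, 0.22, -0.95, -0.05, -1], [0, 0, 0, 0.22, -0.95, -0.05, -1], [0, 0, 0, 0.22, -0.95, -0.05, -1], [0, 0, 0, 0.22, -0.95, 0, -1], [0, 0, 0, 0.15, -0.88, 0, -1], [-0.14, 0.29, -0.68, 0, 0, 0, -1], [-0.14, 0.29, -0.68, 0, 0, 0, -1], [-0.14, 0.29, -0.68, 0, 0, 0, -1], [0, 0, 0, 0, 0, 0, -1], [0, 0, 0, 0, 0, 0, -1]],
  ],
)

```text
t: 11.55
eef_pos: [0.6625, 0.0244, 0.4333]
ee_rot: [3.141, 0.141, 0.231]
force: [0.1, -1.0, -2.6]
width: 0.0378
```

```bash
python3 - <<'E'
from h import *
case_now()
pt,Rt=tcp_for(.096,.020,28); rel(pt,Rt)
p,d=save('wrist','wrist4');C=cloud('wrist',d);np.savez('wrist4.npz',p=p,d=d,C=C)
for q in ['tape_hook','filter_top','filter']:
    for o in arm.landmark_of('wrist',q)[:2]:
        r,c=o['point'];print(q,np.round([r,c],1),round(o['conf'],2),(FR.inv().apply(C[min(int(r),399),int(c)]-FO)*1000).round(1))
p,d=save('side','side4',(100,280,240,480),3)
E
```

```text
t 11.55 front-bottom [77.4  0.1 68.5] hook(L=20) [95.5  0.1 59.9] yaw/nosedown/roll [-0.14 28.1  -0.03] F filt [-1.6 -1.  -2.1]
shift units (tool axes now) [1.09 0.01 1.16] turn units [-0.    0.01 -0.02]
tape_hook [127.7 325.5] 0.58 [101.3  -0.8  65.6]
filter_top [ 73.8 321.8] 0.72 [88.7  1.5  6.3]
```

View pics/wrist4.png

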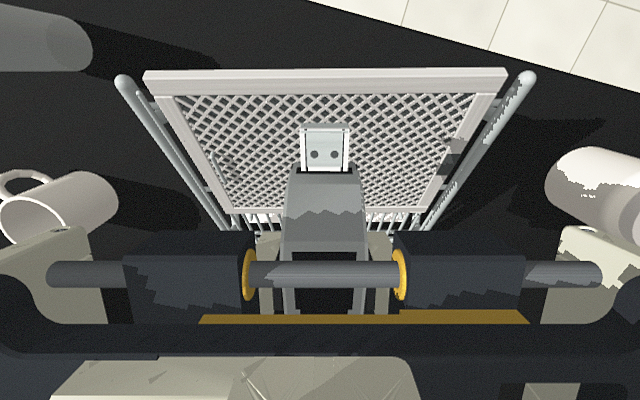

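View pics/side4.png

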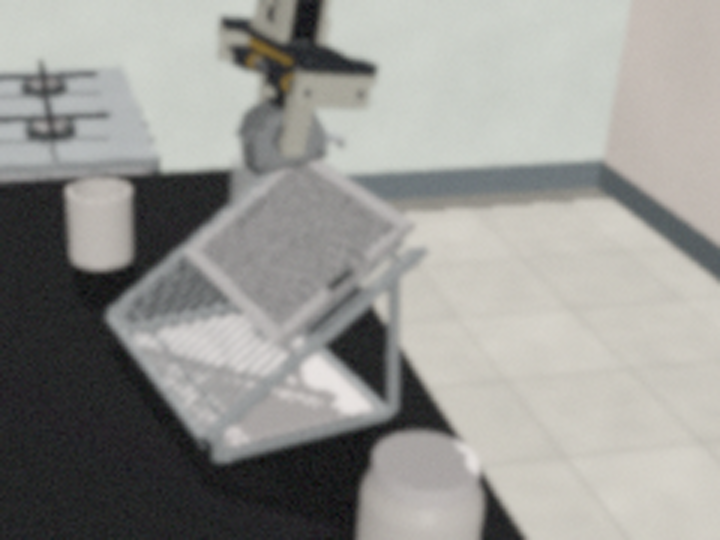

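The whole filter shows now. Its upper edge runs along rows 70-85, columns 145-507, and the hook at (150,325) is over the middle. I'll re-fit the edges from this view.

```bash
python3 - <<'E'
from h import *
z=np.load('wrist4.npz');C=z['C'];d=z['d'];p=z['p']
F=FR.inv().apply((C.reshape(-1,3)-FO)).reshape(C.shape)*1000
m=(d>0)&(abs(F[...,0])<100)&(abs(F[...,1])<130)&(F[...,2]>0)&(F[...,2]<16)
G=F[m];A=np.c_[G[:,:2],np.ones(len(G))]
k=abs(G[:,2]-9)<4
co=np.linalg.lstsq(A[k],G[k,2],rcond=None)[0];print('z=',co)
for yb in range(-110,110,20):
    q=G[(G[:,1]>yb)&(G[:,1]<yb+20)];print('y',yb,np.percentile(q[:,0],[.5,99.5]).round(1))
for xb in range(-20,100,20):
    q=G[(G[:,0]>xb)&(G[:,0]<xb+20)];print('x',xb,np.percentile(q[:,1],[.3,99.7]).round(1))
# hook
h=F[110:180,290:360].reshape(-1,3);h=h[(h[:,2]>40)];
print('hook region', np.percentile(h,[1,50,99],axis=0).round(1))
hk=F[120:172,305:345].reshape(-1,3);hk=hk[hk[:,2]>50];print(np.percentile(hk,[1,50,99],axis=0).round(1))
cv2.imwrite('pics/w4c.png',cv2.resize(p[50:200,240:420],(720,600),interpolation=cv2.INTER_CUBIC)[:,:,::-1])
E
```

```text
z= [-7.70688477e-04  3.79671323e-03  9.34457522e+00]
y -110 [-87.5  90. ]
y -90 [-92.2  89.9]
y -70 [-86.3  89.9]
y -50 [-78.3  89.8]
y -30 [ 2.6 89.8]
y -10 [49.2 89.8]
y 10 [ 2.7 89.5]
y 30 [-78.4  89.4]
y 50 [-87.3  89.4]
y 70 [-93.5  89.3]
y 90 [-86.4  89.1]
x -20 [-129.2  129.5]
x 0 [-128.9  129.4]
x 20 [-129.5  129.3]
x 40 [-129.4  129.5]
x 60 [-128.8  128.9]
x 80 [-114.2  113.1]
hook region [[ 77.5 -17.   59.5]
 [ 92.2  -0.2  74.5]
 [103.5  16.4  87.1]]
[[ 83.4 -10.3  59.2]
 [ 95.3  -0.3  73.2]
 [103.4   9.3  79.5]]
```

```bash
python3 - <<'E'
from h import *
p,Rc=pose()
for x,zz in [(.097,.020),(.097,.003)]:
    pt,Rt=tcp_for(x,zz,28); rel(pt,Rt,p,Rc); p,Rc=pt,Rt
E
```

```text
shift units (tool axes now) [ 1.12 -0.01  1.12] turn units [ 0.    0.01 -0.01]
shift units (tool axes now) [ 0.46 -0.    0.5 ] turn units [0. 0. 0.]
```

>>> carry_out(
  targets=[
    [[0, 0, 0, 0.56, 0, 0.56, -1], [0, 0, 0, 0.56, 0, 0.56, -1], [0, 0, 0, 0.12, 0, 0.12, -1], [0, 0, 0, 0.12, 0, 0.12, -1], [0, 0, 0, 0.11, 0, 0.13, -1], [0, 0, 0, 0.11, 0, 0.13, -1], [0, 0, 0, 0, 0, 0, -1]],
  ],
)

```text
t: 12.68
eef_pos: [0.695, 0.0318, 0.3876]
ee_rot: [3.141, 0.14, 0.233]
force: [-0.2, 0.2, -3.9]
width: 0.038
```

```bash
python3 - <<'E'
from h import *
case_now()
p,d=save('wrist','wrist5',(80,230,200,440),3);C=cloud('wrist',d);np.savez('wrist5.npz',p=p,d=d,C=C)
p,d=save('scene','scene5',(150,300,290,490),4)
p,Rc=pose()
for L,th,zh in [(.020,28,.003),(.020,28,.003),(.040,15,.003),(.060,10,.003)]:
    pt,Rt=tcp_for(.0905,zh,th,L); rel(pt,Rt,p,Rc); p,Rc=pt,Rt
E
```

```text
t 12.68 front-bottom [78.5 -0.2 11.8] hook(L=20) [96.6 -0.2  3.3] yaw/nosedown/roll [-2.000e-02  2.806e+01 -3.000e-02] F filt [-2.3  0.2 -3.1]
shift units (tool axes now) [-0.18 -0.    0.2 ] turn units [ 0.  0. -0.]
shift units (tool axes now) [0. 0. 0.] turn units [0. 0. 0.]
shift units (tool axes now) [-2.21 -0.    1.17] turn units [0.   1.62 0.  ]
shift units (tool axes now) [-1.33 -0.    0.61] turn units [-0.    0.62  0.  ]
```

View pics/wrist5.png

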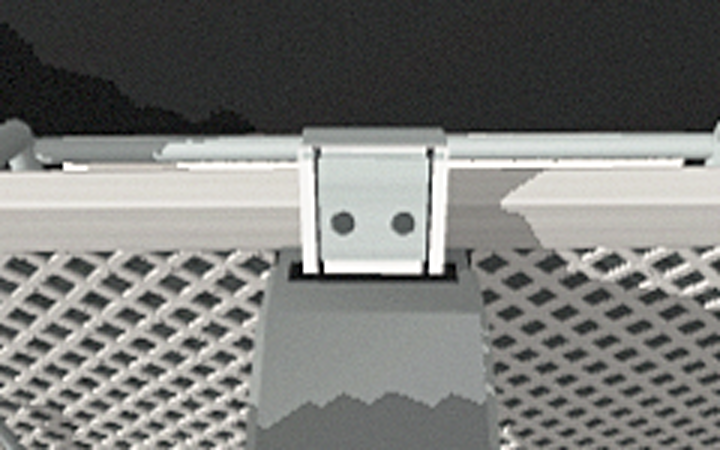

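View pics/scene5.png

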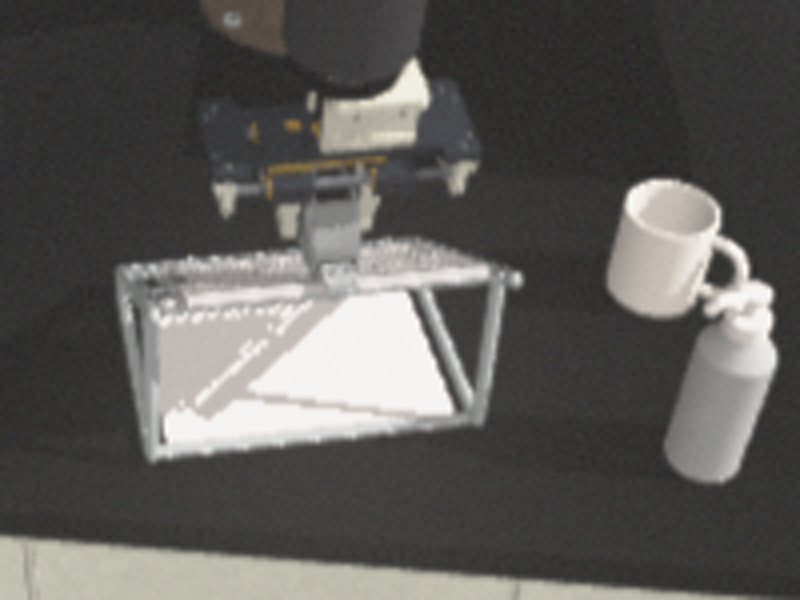

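The hook is over the upper edge at about (75-130,375) in the crop, with its plate dropped behind the edge. Next I'll work out the pull.

```bash
cat > plan.py <<'E'
from h import *
import sys
def th(L): return np.degrees(np.arcsin(min(.4695,.0103/L))) if L>.0225 else 28
def rows(seq):
    p,Rc=pose()
    for (L,t,zh,x) in seq:
        pt,Rt=tcp_for(x,zh,t,L)
        s=Rc.inv().apply(pt-p)/.025;w=np.degrees((Rc.inv()*Rt).as_rotvec())/8
        print([*w.round(2).tolist(),*s.round(2).tolist(),-1],'L',L); p,Rc=pt,Rt
E
python3 - <<'E'
from plan import *
seq=[(.020,28,.003,.0935),(.020,28,.003,.0905)]+[(L,th(L),.003,.0905) for L in [.023,.026,.030,.035,.040]]
rows(seq)
E
```

```text
[0.0, 0.0, -0.0, -0.09, -0.0, 0.11, -1] L 0.02
[0.0, 0.0, 0.0, -0.09, -0.0, 0.08, -1] L 0.02
[-0.0, 0.17, 0.0, -0.28, -0.0, 0.1, -1] L 0.023
[0.0, 0.41, 0.0, -0.51, -0.0, 0.21, -1] L 0.026
[-0.0, 0.41, 0.0, -0.54, -0.0, 0.23, -1] L 0.03
[-0.0, 0.37, 0.0, -0.54, -0.0, 0.23, -1] L 0.035
[0.0, 0.27, 0.0, -0.45, -0.0, 0.19, -1] L 0.04
```

>>> carry_out(
  targets=[
    [[0, 0, 0, -0.09, 0, 0.11, -1], [0, 0, 0, -0.09, 0, 0.08, -1], [0, 0.17, 0, -0.28, 0, 0.1, -1], [0, 0.41, 0, -0.51, 0, 0.21, -1], [0, 0.41, 0, -0.54, 0, 0.23, -1], [0, 0.37, 0, -0.54, 0, 0.23, -1], [0, 0.27, 0, -0.45, 0, 0.19, -1], [0, 0, 0, 0, 0, 0, -1]],
  ],
)

```text
t: 13.78
eef_pos: [0.6325, 0.017, 0.364]
ee_rot: [3.141, -0.092, 0.234]
force: [4.5, 0.8, -0.9]
width: 0.038
```

```bash
python3 - <<'E'
from plan import *
case_now()
p,d=save('wrist','wrist6',(80,230,200,440),3)
rows([(L,th(L),.003,.0905) for L in [.045,.052,.060,.070,.082,.095,.108,.121,.134,.147,.16,.172,.182,.187]])
E
```

```text
t 13.78 front-bottom [52.9 -0.1 13.7] hook(L=20) [72.5 -0.1  9.6] yaw/nosedown/roll [ 1.000e-02  1.475e+01 -3.000e-02] F filt [ 3.2 -0.3 -3.3]
[0.0, 0.2, 0.0, -0.41, -0.0, 0.23, -1] L 0.045
[-0.0, 0.23, 0.0, -0.48, -0.0, 0.2, -1] L 0.052
[-0.0, 0.19, 0.0, -0.48, -0.0, 0.2, -1] L 0.06
[-0.0, 0.18, 0.0, -0.55, -0.0, 0.22, -1] L 0.07
[0.0, 0.16, 0.0, -0.6, -0.0, 0.24, -1] L 0.082
[-0.0, 0.12, 0.0, -0.61, -0.0, 0.23, -1] L 0.095
[0.0, 0.09, 0.0, -0.58, -0.0, 0.22, -1] L 0.108
[-0.0, 0.07, 0.0, -0.56, -0.0, 0.2, -1] L 0.121
[0.0, 0.06, 0.0, -0.55, -0.0, 0.19, -1] L 0.134
[0.0, 0.05, 0.0, -0.54, -0.0, 0.19, -1] L 0.147
[-0.0, 0.04, 0.0, -0.53, -0.0, 0.18, -1] L 0.16
[-0.0, 0.03, 0.0, -0.49, -0.0, 0.16, -1] L 0.172
[0.0, 0.02, 0.0, -0.4, -0.0, 0.13, -1] L 0.182
[-0.0, 0.01, 0.0, -0.2, -0.0, 0.07, -1] L 0.187
```

View pics/wrist6.png

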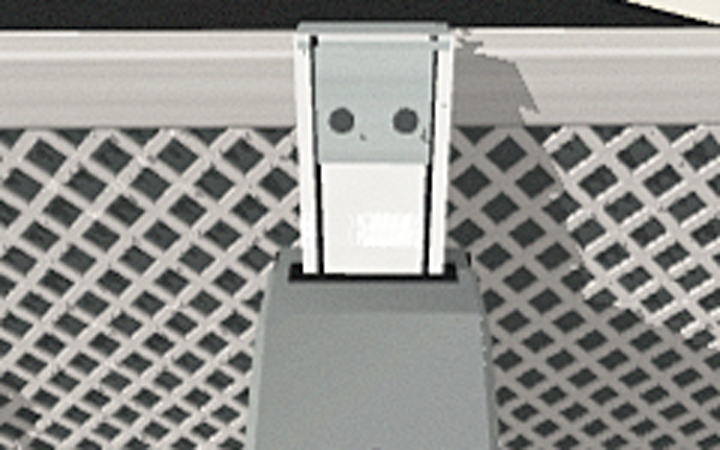

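It has caught: the hook is on the edge with the blade extended, and the pull shows on the wrist. I'll keep drawing.

>>> carry_out(
  targets=[
    [[0, 0.2, 0, -0.41, 0, 0.23, -1], [0, 0.23, 0, -0.48, 0, 0.2, -1], [0, 0.19, 0, -0.48, 0, 0.2, -1], [0, 0.18, 0, -0.55, 0, 0.22, -1], [0, 0.16, 0, -0.6, 0, 0.24, -1], [0, 0.12, 0, -0.61, 0, 0.23, -1], [0, 0.09, 0, -0.58, 0, 0.22, -1], [0, 0.07, 0, -0.56, 0, 0.2, -1], [0, 0, 0, 0, 0, 0, -1]],
  ],
)

```text
t: 14.95
eef_pos: [0.5389, -0.0053, 0.301]
ee_rot: [3.141, -0.262, 0.234]
force: [3.7, 0.2, 2.7]
width: 0.0375
```

```bash
python3 - <<'E'
from plan import *
case_now();print(arm.get_state()['q'].round(2))
p,d=save('wrist','wrist7')
rows([(L,th(L),.003,.0905) for L in [.134,.147,.16,.172,.182,.187]]+[(.187,t,z,.0905) for t,z in [(2.7,.003),(2.2,.003),(1.7,.003),(1.2,.003),(.8,.0025),(.4,.0025),(0,.002)]])
E
```

```text
t 14.95 front-bottom [-30.6  -0.1  12. ] hook(L=20) [-10.5  -0.1  11.2] yaw/nosedown/roll [ 0.02  4.99 -0.03] F filt [ 4.5 -0.6  0.1]
[ 0.37  0.16 -0.57  0.06 -0.59  1.39]
[0.0, 0.07, 0.0, -0.58, 0.0, 0.19, -1] L 0.134
[0.0, 0.05, 0.0, -0.54, -0.0, 0.19, -1] L 0.147
[-0.0, 0.04, 0.0, -0.53, -0.0, 0.18, -1] L 0.16
[-0.0, 0.03, 0.0, -0.49, -0.0, 0.16, -1] L 0.172
[0.0, 0.02, 0.0, -0.4, -0.0, 0.13, -1] L 0.182
[-0.0, 0.01, 0.0, -0.2, -0.0, 0.07, -1] L 0.187
[0.0, 0.06, 0.0, -0.04, -0.0, 0.07, -1] L 0.187
[-0.0, 0.06, 0.0, -0.05, -0.0, 0.08, -1] L 0.187
[0.0, 0.06, 0.0, -0.05, -0.0, 0.08, -1] L 0.187
[-0.0, 0.06, 0.0, -0.05, -0.0, 0.08, -1] L 0.187
[-0.0, 0.05, 0.0, -0.03, -0.0, 0.08, -1] L 0.187
[0.0, 0.05, 0.0, -0.04, -0.0, 0.06, -1] L 0.187
[-0.0, 0.05, 0.0, -0.03, -0.0, 0.08, -1] L 0.187
```

View pics/wrist7.png

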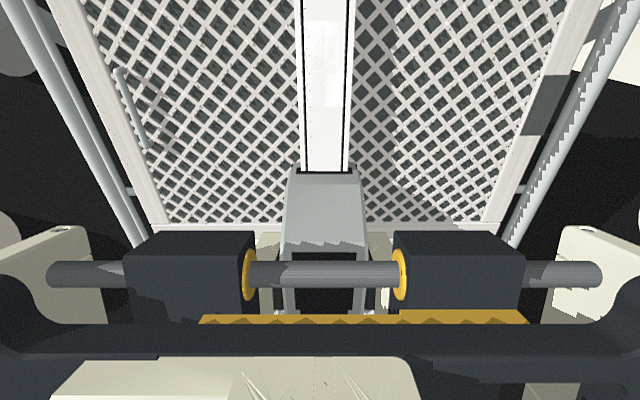

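>>> carry_out(
  targets=[
    [[0, 0.07, 0, -0.58, 0, 0.19, -1], [0, 0.05, 0, -0.54, 0, 0.19, -1], [0, 0.04, 0, -0.53, 0, 0.18, -1], [0, 0.03, 0, -0.49, 0, 0.16, -1], [0, 0.02, 0, -0.4, 0, 0.13, -1], [0, 0.01, 0, -0.2, 0, 0.07, -1], [0, 0, 0, 0, 0, 0, -1]],
  ],
)

```text
t: 15.88
eef_pos: [0.4804, -0.0192, 0.2594]
ee_rot: [3.141, -0.291, 0.234]
force: [4.9, 2.1, 2.0]
width: 0.0379
```

```bash
python3 - <<'E'
from plan import *
case_now()
p,d=save('side','side8',(130,280,240,440),4)
rows([(.187,t,z,.0905) for t,z in [(2.7,.003),(2.2,.003),(1.7,.003),(1.2,.003),(.8,.0025),(.4,.0025),(0,.0025)]])
E
```

```text
t 15.88 front-bottom [-98.2  -0.1  12.1] hook(L=20) [-78.2  -0.1  11.9] yaw/nosedown/roll [ 0.01  3.32 -0.03] F filt [ 5.4  0.9 -1.4]
[0.0, 0.08, -0.0, -0.0, 0.0, 0.05, -1] L 0.187
[-0.0, 0.06, 0.0, -0.05, -0.0, 0.08, -1] L 0.187
[0.0, 0.06, 0.0, -0.05, -0.0, 0.08, -1] L 0.187
[-0.0, 0.06, 0.0, -0.05, -0.0, 0.08, -1] L 0.187
[-0.0, 0.05, 0.0, -0.03, -0.0, 0.08, -1] L 0.187
[0.0, 0.05, 0.0, -0.04, -0.0, 0.06, -1] L 0.187
[-0.0, 0.05, 0.0, -0.04, -0.0, 0.06, -1] L 0.187
```

View pics/side8.png

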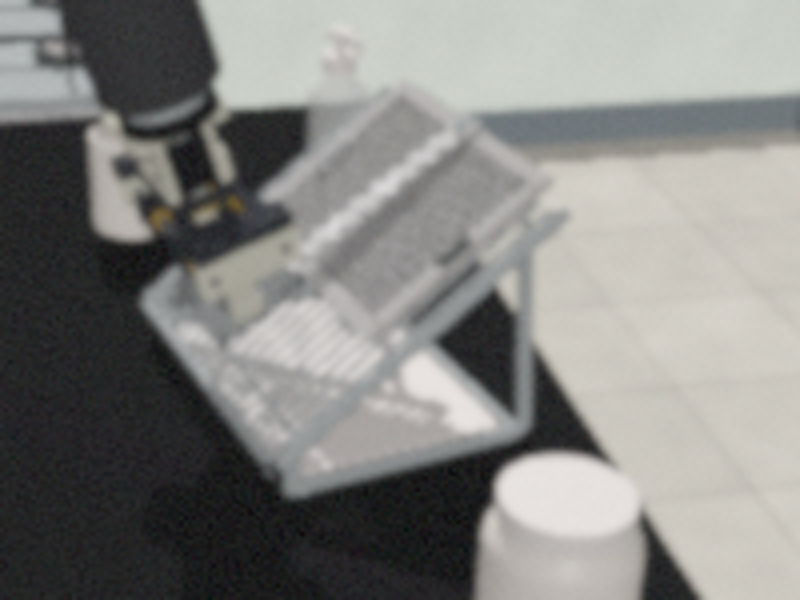

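The blade is stretched across the filter with the case just past the lower edge. Now I'll lower it onto the wires.

>>> carry_out(
  targets=[
    [[0, 0.08, 0, 0, 0, 0.05, -1], [0, 0.06, 0, -0.05, 0, 0.08, -1], [0, 0.06, 0, -0.05, 0, 0.08, -1], [0, 0.06, 0, -0.05, 0, 0.08, -1], [0, 0.05, 0, -0.03, 0, 0.08, -1], [0, 0.05, 0, -0.04, 0, 0.06, -1], [0, 0.05, 0, -0.04, 0, 0.06, -1], [0, 0, 0, 0, 0, 0, -1]],
  ],
)

```text
t: 16.92
eef_pos: [0.4779, -0.0199, 0.2454]
ee_rot: [3.141, -0.348, 0.234]
force: [2.7, 1.5, 1.9]
width: 0.0374
```

```bash
python3 - <<'E'
from plan import *
case_now()
rows([(.187,0,z,.0905) for z in [.0015,.0005,-.0005]])
E
```

```text
t 16.93 front-bottom [-97.8  -0.3   1.9] hook(L=20) [-77.8  -0.3   2.8] yaw/nosedown/roll [-0.    0.07 -0.04] F filt [ 3.5  0.8 -0.1]
[0.01, 0.01, -0.0, 0.05, -0.0, 0.04, -1] L 0.187
[0.0, 0.0, 0.0, 0.01, -0.0, 0.04, -1] L 0.187
[0.0, 0.0, 0.0, 0.01, -0.0, 0.04, -1] L 0.187
```

>>> carry_out(
  targets=[
    [[0, 0, 0, 0.01, 0, 0.04, -1], [0, 0, 0, 0.01, 0, 0.03, -1], [0, 0, 0, 0, 0, 0, -1]],
  ],
)

```text
t: 17.3
eef_pos: [0.4783, -0.0198, 0.2451]
ee_rot: [3.141, -0.349, 0.233]
force: [-13.0, 3.0, 23.6]
width: 0.0379
```

```bash
python3 - <<'E'
from plan import *
case_now()
E
```

```text
t 17.3 front-bottom [-97.5  -0.3   1.4] hook(L=20) [-77.5  -0.3   2.4] yaw/nosedown/roll [-0.01  0.04 -0.05] F filt [ 3.7  6.  26.2]
```

>>> carry_out(
  targets=[
    [[0, 0, 0, 0.01, 0, 0.03, -1], [0, 0, 0, 0, 0, 0, -1]],
  ],
)

```text
t: 17.55
eef_pos: [0.4784, -0.0199, 0.245]
ee_rot: [3.141, -0.349, 0.233]
force: [-20.6, 3.9, 34.5]
width: 0.0378
```

```bash
python3 - <<'E'
from plan import *
case_now()
p,d=save('wrist','wrist9')
E
```

```text
t 17.55 front-bottom [-97.5  -0.4   1.2] hook(L=20) [-77.5  -0.4   2.2] yaw/nosedown/roll [-0.03  0.03 -0.06] F filt [ 4.1  8.6 39.3]
```

View pics/wrist9.png

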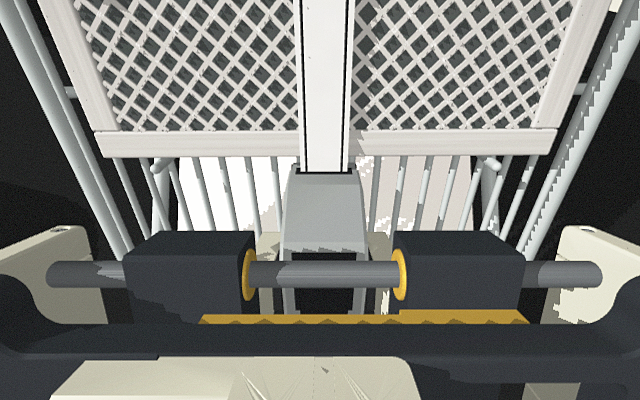

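It touched the wires at model z of about 1.6 mm. The force there is more than I want, so I'll back off, then slide up the slope to the edge.

>>> carry_out(
  targets=[
    [[0, 0, 0, -0.02, 0, -0.06, -1], [0, 0, 0, 0.06, 0, -0.02, -1], [0, 0, 0, 0.06, 0, -0.02, -1], [0, 0, 0, 0.06, 0, -0.01, -1], [0, 0, 0, 0, 0, 0, -1]],
  ],
)

```text
t: 18.23
eef_pos: [0.4809, -0.0196, 0.2466]
ee_rot: [3.14, -0.344, 0.233]
force: [-7.0, 1.5, 8.8]
width: 0.0377
```

```bash
python3 - <<'E'
from plan import *
case_now()
E
```

```text
t 18.23 front-bottom [-95.4  -0.8   1.1] hook(L=20) [-75.4  -0.8   2. ] yaw/nosedown/roll [-0.04  0.3  -0.1 ] F filt [-0.3  3.1 10.9]
```

>>> carry_out(
  targets=[
    [[0, 0, 0, -0.01, 0, -0.03, -1], [0, 0, 0, 0.05, 0, -0.01, -1], [0, 0, 0, 0, 0, 0, -1]],
  ],
)

```text
t: 18.6
eef_pos: [0.4832, -0.0187, 0.2487]
ee_rot: [3.141, -0.348, 0.233]
force: [5.1, -0.2, 0.9]
width: 0.0377
```

```bash
python3 - <<'E'
from plan import *
case_now()
p,d=save('wrist','wrist10',(120,270,220,460),3);F=FR.inv().apply((cloud('wrist',d).reshape(-1,3)-FO)).reshape(400,640,3)*1000
q=F[130:170,300:350].reshape(-1,3);print('blade z',np.percentile(q[:,2],[5,50,95]).round(1))
k=F[170:250,290:365].reshape(-1,3);k=k[(k[:,2]>10)&(k[:,2]<70)];print('case min/max',np.percentile(k,[1,99],axis=0).round(1))
q=F[100:170,100:280].reshape(-1,3);q=q[abs(q[:,2]-9)<3];print('filt low x',np.percentile(q[:,0],[.2,.5,1]).round(1))
E
```

```text
t 18.6 front-bottom [-91.3  -0.3   1.4] hook(L=20) [-71.3  -0.3   2.4] yaw/nosedown/roll [-0.03  0.06 -0.05] F filt [ 4.5 -1.3 -2.1]
blade z [12.9 14.1 15.2]
case min/max [[-106.7  -18.5   13.7]
 [ -90.7   15.3   56.8]]
filt low x [-91.1 -90.8 -90.5]
```

View pics/wrist10.png

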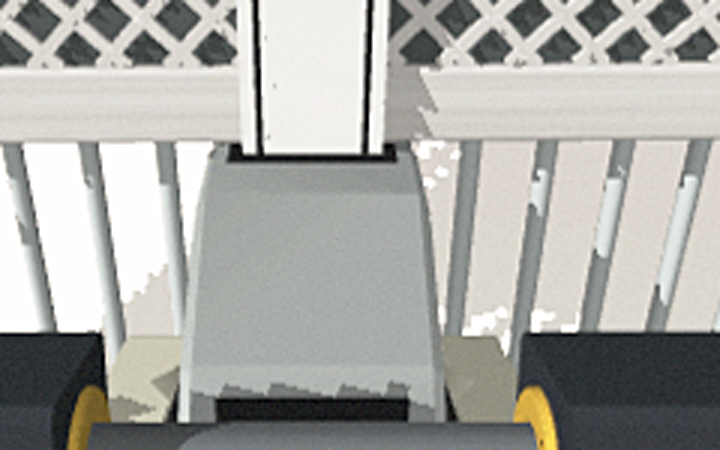

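>>> carry_out(
  targets=[
    [[0, 0, 0, 0.04, 0, -0.01, -1], [0, 0, 0, 0, 0, 0, -1]],
  ],
)

```text
t: 18.9
eef_pos: [0.4836, -0.0186, 0.2491]
ee_rot: [3.141, -0.348, 0.233]
force: [4.0, 0.5, -1.2]
width: 0.0381
```

```bash
python3 - <<'E'
from plan import *
case_now()
E
```

```text
t 18.9 front-bottom [-91.   -0.3   1.5] hook(L=20) [-71.   -0.3   2.4] yaw/nosedown/roll [-0.03  0.1  -0.05] F filt [ 2.6 -0.4 -3.3]
```

>>> carry_out(
  targets=[
    [[0, 0, 0, 0.04, 0, -0.01, -1], [0, 0, 0, 0, 0, 0, -1]],
  ],
)

```text
t: 19.15
eef_pos: [0.4839, -0.0186, 0.2493]
ee_rot: [3.141, -0.346, 0.233]
force: [-0.6, 0.6, -3.1]
width: 0.038
```

```bash
python3 - <<'E'
from plan import *
case_now()
E
```

```text
t 19.15 front-bottom [-90.9  -0.4   1.5] hook(L=20) [-70.9  -0.4   2.5] yaw/nosedown/roll [-0.03  0.18 -0.06] F filt [-2.1  0.7 -2.3]
```

>>> carry_out(
  targets=[
    [[0, 0, 0, 0.01, 0, 0.02, -1], [0, 0, 0, 0, 0, 0.02, -1], [0, 0, 0, 0, 0, 0, -1]],
  ],
)

```text
t: 19.52
eef_pos: [0.484, -0.0187, 0.249]
ee_rot: [3.141, -0.347, 0.233]
force: [-10.2, 1.0, 9.1]
width: 0.0379
```

```bash
python3 - <<'E'
from plan import *
case_now()
E
```

```text
t 19.52 front-bottom [-90.9  -0.5   1.2] hook(L=20) [-70.9  -0.5   2.2] yaw/nosedown/roll [-0.03  0.16 -0.07] F filt [-2.7  3.3 13.1]
```

Seated with 13 N on the wires and the front against the edge. I'll release it.

>>> carry_out(
  targets=[
    [[0, 0, 0, 0, 0, 0, -0.1], [0, 0, 0, 0, 0, 0, 0], [0, 0, 0, 0, 0, 0, 0.3], [0, 0, 0, 0, 0, 0, 0.3], [0, 0, 0, 0, 0, 0, 0.3]],
  ],
)

```text
t: 20.15
eef_pos: [0.4852, -0.0181, 0.2491]
ee_rot: [3.141, -0.348, 0.234]
force: [-0.5, -0.6, -0.5]
width: 0.0567
```

```bash
python3 - <<'E'
from plan import *
case_now();print(arm.get_state()['width'])
p,d=save('wrist','wrist11',(120,320,200,480),2.8);C=cloud('wrist',d);np.savez('wrist11.npz',p=p,d=d,C=C)
E
```

```text
t 20.15 front-bottom [-89.4  -0.2   0.5] hook(L=20) [-69.4  -0.2   1.5] yaw/nosedown/roll [-0.01  0.05 -0.04] F filt [-0.8 -0.5  0. ]
0.056667342659007296
```

View pics/wrist11.png

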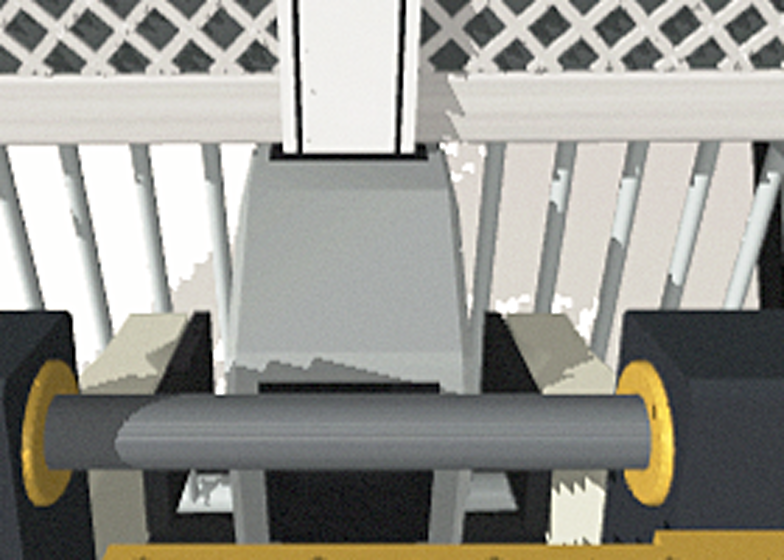

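Released: the front is still tight to the edge, with no gap along the case top at row 145. Next I withdraw, close the fingers and line up over the lock.

>>> carry_out(
  targets=[
    [[0, 0, 0, 0, 0, -1, 0.3], [0, 0, 0, 0, 0, -1, 0.3], [0, 0, 0, 0, 0, -1, 0.3], [0, 0, 0, 0, 0, -1, 0.3], [0, 0, 0, 0, 0, 0, -1], [0, 0, 0, 0, 0, 0, -1], [0, 0, 0, 0, 0, 0, -1], [0, 0, 0, 0, 0, 0, -1]],
  ],
)

```text
t: 21.2
eef_pos: [0.452, -0.026, 0.3423]
ee_rot: [3.141, -0.347, 0.234]
force: [0.2, 0.8, 0.2]
width: 0.0226
```

```bash
cat >> h.py <<'E'
def press_pose(x,z,tilt,y=0.):
    Rt=FR*R.from_euler('y',np.radians(tilt))*R.from_euler('x',np.pi)
    return FO+FR.apply([x,y,z])-Rt.apply([0,0,.178]),Rt
def tip():
    p,Rc=pose();print('t',round(arm.get_state()['t'],2),'tip',(FR.inv().apply(p+Rc.apply([0,0,.178])-FO)*1000).round(1),'tiltdeg',(FR.inv()*Rc*R.from_euler('x',np.pi)).as_euler('zyx',degrees=True).round(1),'F',FR.inv().apply(arm.get_state()['force']).round(1),'w',arm.get_state()['width'],arm.get_state()['eef_pos'].round(3))
E
python3 - <<'E'
from h import *
tip()
p,d=save('wrist','wrist12');C=cloud('wrist',d);F=FR.inv().apply((C.reshape(-1,3)-FO)).reshape(400,640,3)*1000
np.savez('wrist12.npz',p=p,d=d,F=F)
for q in ['tape_lock','tape_case']:
    for o in arm.landmark_of('wrist',q)[:2]:
        r,c=o['point'];print(q,np.round([r,c],1),round(o['conf'],2),F[min(int(r),399),int(c)].round(1))
for t in (0,5):
    pt,Rt=press_pose(-.120,.09,t);print(pt);rel(pt,Rt)
E
```

```text
t 21.2 tip [-110.9   -0.2  112.3] tiltdeg [-0.  15.2 -0.1] F [ 0.4  0.8 -0.1] w 0.02259720149982579 [ 0.452 -0.026  0.342]
tape_lock [221.  321.6] 0.66 [-120.4    1.7   73.6]
tape_case [201.2 324. ] 0.82 [-109.1   -0.5   64.4]
[ 0.41664521 -0.03444609  0.29717008]
shift units (tool axes now) [-1.99  0.    1.22] turn units [ 0.01  1.89 -0.  ]
[ 0.42937757 -0.03141115  0.30552535]
shift units (tool axes now) [-1.38  0.    1.08] turn units [ 0.01  1.27 -0.  ]
```

View pics/wrist12.png

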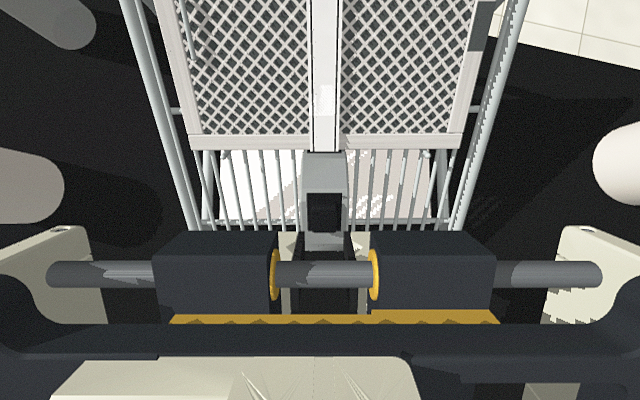

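>>> carry_out(
  targets=[
    [[0, 0, 0, -0.7, 0, 0.2, -1], [0, 0.6, 0, -0.7, 0, 0.5, -1], [0, 0.6, 0, -0.5, 0, 0.4, -1], [0, 0.69, 0, 0, 0, 0, -1], [0, 0, 0, 0, 0, 0, -1], [0, 0, 0, 0, 0, 0, -1]],
  ],
)

```text
t: 22.1
eef_pos: [0.4273, -0.0477, 0.3113]
ee_rot: [-3.117, -0.594, 0.233]
force: [0.3, -0.6, -0.0]
width: 0.0004
```

```bash
python3 - <<'E'
from h import *
tip();print(arm.get_state()['q'].round(3))
pt,Rt=press_pose(-.120,.075,0);rel(pt,Rt)
p,d=save('wrist','wrist13')
E
```

```text
t 22.1 tip [-109.   -11.1   97.5] tiltdeg [-0.1  1.   1.4] F [ 0.1 -0.7 -0.1] w 0.0004001941909587317 [ 0.427 -0.048  0.311]
[ 0.329 -0.111 -1.017  0.391 -0.077  1.101]
shift units (tool axes now) [-0.55 -0.59  0.92] turn units [-0.17  0.13 -0.01]
```

View pics/wrist13.png

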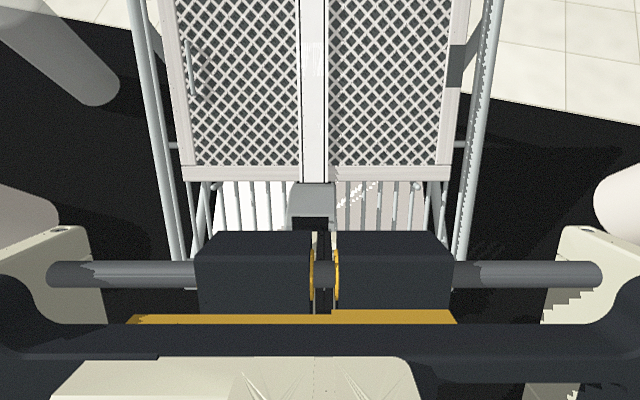

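Joint 3 reached -1.017 against its -1.02 limit, and the wrist is nearly straight (joint 5 at -0.08). I'll go back to a 14° tilt for the press.

```bash
python3 - <<'E'
from h import *
pt,Rt=press_pose(-.119,.092,15);print(pt);rel(pt,Rt)
E
```

```text
[ 0.45639911 -0.02497019  0.32087505]
shift units (tool axes now) [ 1.32 -0.6   0.45] turn units [-0.17 -1.75  0.02]
```

>>> carry_out(
  targets=[
    [[-0.08, -0.8, 0, 0.5, -0.3, 0, -1], [-0.09, -0.95, 0, 0.6, -0.3, 0, -1], [0, 0, 0, 0, 0, 0, -1], [0, 0, 0, 0, 0, 0, -1]],
  ],
)

```text
t: 22.65
eef_pos: [0.4464, -0.0276, 0.3252]
ee_rot: [3.141, -0.352, 0.237]
force: [0.1, -0.6, -0.1]
width: 0.0005
```

```bash
python3 - <<'E'
from h import *
tip();print(arm.get_state()['q'].round(3))
for z in (.092,.075,.060): 
  pt,Rt=press_pose(-.119,z,15);rel(pt,Rt)
E
```

```text
t 22.65 tip [-1.245e+02 -1.000e-01  1.013e+02] tiltdeg [ 0.1 14.9  0. ] F [-0.1 -0.6 -0.1] w 0.0005494187245052665 [ 0.446 -0.028  0.325]
[ 0.407 -0.057 -0.772  0.121 -0.511  1.305]
shift units (tool axes now) [ 0.33 -0.01  0.3 ] turn units [-0.   -0.02  0.02]
shift units (tool axes now) [ 0.5  -0.01  0.96] turn units [-0.   -0.02  0.02]
shift units (tool axes now) [ 0.66 -0.01  1.54] turn units [-0.   -0.02  0.02]
```

>>> carry_out(
  targets=[
    [[0, 0, 0, 0.04, 0, 0.5, -1], [0, 0, 0, 0.03, 0, 0.45, -1], [0, 0, 0, 0, 0, 0, -1], [0, 0, 0, 0, 0, 0, -1]],
  ],
)

```text
t: 23.15
eef_pos: [0.4566, -0.0254, 0.3041]
ee_rot: [3.141, -0.352, 0.236]
force: [0.2, -0.1, 0.7]
width: 0.0003
```

```bash
python3 - <<'E'
from h import *
tip();
save('side','side14',(130,280,240,440),4)
E
```

```text
t 23.15 tip [-128.3   -0.4   78.2] tiltdeg [ 0.1 14.9  0. ] F [ 0.6 -0.1  0.5] w 0.0002819659602065009 [ 0.457 -0.025  0.304]
```

View pics/side14.png

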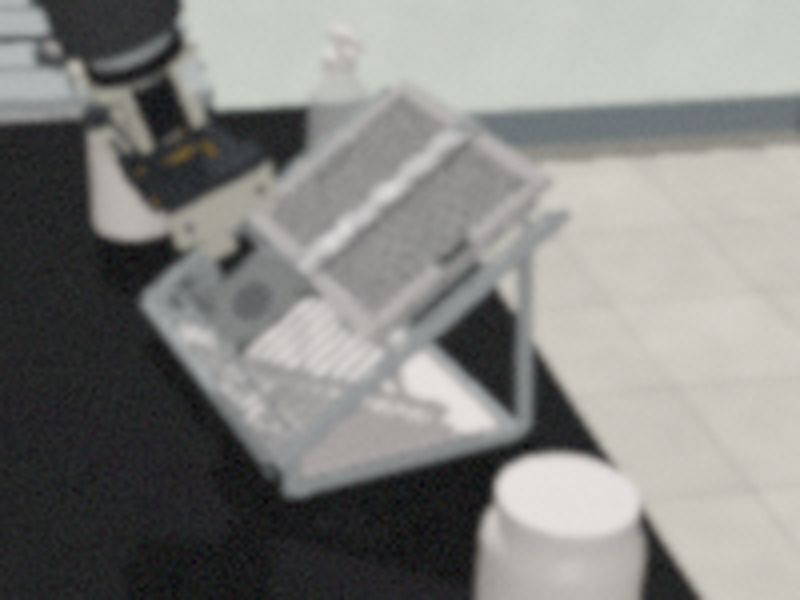

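>>> carry_out(
  targets=[
    [[0, 0, 0, 0.02, 0, 0.08, -1], [0, 0, 0, 0.02, 0, 0.08, -1], [0, 0, 0, 0.01, 0, 0.04, -1], [0, 0, 0, 0, 0, 0, -1]],
  ],
)

```text
t: 23.7
eef_pos: [0.4595, -0.0246, 0.3006]
ee_rot: [3.141, -0.353, 0.237]
force: [-3.7, -0.6, 4.9]
width: 0.0008
```

```bash
python3 - <<'E'
from h import *
tip()
E
```

```text
t 23.7 tip [-127.6   -0.3   73.4] tiltdeg [ 0.1 14.8  0. ] F [-0.2  0.3  6.1] w 0.000830905842943748 [ 0.46  -0.025  0.301]
```

>>> carry_out(
  targets=[
    [[0, 0, 0, 0.01, 0, 0.06, -1], [0, 0, 0, 0.01, 0, 0.04, -1], [0, 0, 0, 0, 0, 0, -1]],
  ],
)

```text
t: 24.08
eef_pos: [0.4609, -0.0243, 0.2985]
ee_rot: [3.141, -0.353, 0.237]
force: [-2.3, -0.2, 5.8]
width: 0.0004
```

```bash
python3 - <<'E'
from h import *
tip()
E
```

```text
t 24.07 tip [-127.6   -0.3   70.9] tiltdeg [ 0.1 14.8  0. ] F [1.5 0.3 6.1] w 0.00035975425591241913 [ 0.461 -0.024  0.299]
```

>>> carry_out(
  targets=[
    [[0, 0, 0, 0.01, 0, 0.06, -1], [0, 0, 0, 0.01, 0, 0.04, -1], [0, 0, 0, 0, 0, 0, -1]],
  ],
)

```text
t: 24.45
eef_pos: [0.4622, -0.024, 0.2965]
ee_rot: [3.141, -0.354, 0.237]
force: [-6.0, -0.9, 8.3]
width: 0.0005
```

```bash
python3 - <<'E'
from h import *
tip()
E
```

```text
t 24.45 tip [-127.6   -0.3   68.6] tiltdeg [ 0.1 14.8  0. ] F [-0.2  0.5 10.3] w 0.0005242914047547333 [ 0.462 -0.024  0.297]
```

>>> carry_out(
  targets=[
    [[0, 0, 0, 0.01, 0, 0.04, -1], [0, 0, 0, 0, 0, 0.02, -1], [0, 0, 0, 0, 0, 0, -1]],
  ],
)

```text
t: 24.82
eef_pos: [0.4627, -0.024, 0.2958]
ee_rot: [3.141, -0.354, 0.237]
force: [-13.2, -1.4, 18.4]
width: 0.0003
```

```bash
python3 - <<'E'
from h import *
tip()
E
```

```text
t 24.82 tip [-127.5   -0.5   67.7] tiltdeg [ 0.1 14.8  0. ] F [-0.2  1.7 22.7] w 0.00032988784267932796 [ 0.463 -0.024  0.296]
```

>>> carry_out(
  targets=[
    [[0, 0, 0, 0, 0, 0.02, -1], [0, 0, 0, 0, 0, 0, -1]],
  ],
)

```text
t: 25.08
eef_pos: [0.4628, -0.024, 0.2957]
ee_rot: [3.141, -0.354, 0.237]
force: [-14.1, -2.3, 23.0]
width: 0.0006
```

```bash
python3 - <<'E'
from h import *
tip()
E
```

```text
t 25.07 tip [-127.5   -0.5   67.5] tiltdeg [ 0.1 14.8  0. ] F [ 1.6  1.1 27. ] w 0.0005977556752623292 [ 0.463 -0.024  0.296]
```

The lock has bottomed: it went solid at 27 N, well past 13 N. I'll retreat straight off it and check.

>>> carry_out(
  targets=[
    [[0, 0, 0, -0.03, 0, -0.1, -1], [0, 0, 0, -0.1, 0, -0.4, -1], [0, 0, 0, -0.2, 0, -0.8, -1], [0, 0, 0, 0, 0, -1, -1], [0, 0, 0, 0, 0, -1, -1], [0, 0, 0, 0, 0, 0, -1]],
  ],
)

```text
t: 25.82
eef_pos: [0.4275, -0.0321, 0.3707]
ee_rot: [-3.141, -0.356, 0.237]
force: [0.6, 0.4, 0.3]
width: 0.0005
```

```bash
python3 - <<'E'
from h import *
tip()
p,d=save('wrist','wrist15');C=cloud('wrist',d);F=FR.inv().apply((C.reshape(-1,3)-FO)).reshape(400,640,3)*1000
np.savez('wrist15.npz',p=p,d=d,F=F)
for q in ['tape_lock','tape_hook','tape_case','tape_nose']:
    for o in arm.landmark_of('wrist',q)[:2]:
        r,c=o['point'];print(q,np.round([r,c],1),round(o['conf'],2),F[min(int(r),399),int(c)].round(1))
save('side','side15',(130,280,240,440),4)
E
```

```text
t 25.82 tip [-113.6   -0.   149.6] tiltdeg [ 0.1 14.6  0.1] F [ 0.8  0.3 -0.1] w 0.0004971287681298497 [ 0.428 -0.032  0.371]
tape_lock [190.  323.5] 0.87 [-123.1    0.6   65.1]
tape_case [182.  323.8] 0.6 [-115.4    0.6   65.2]
tape_nose [131.9 323.8] 0.76 [-88.1   0.8  13.2]
```

View pics/wrist15.png

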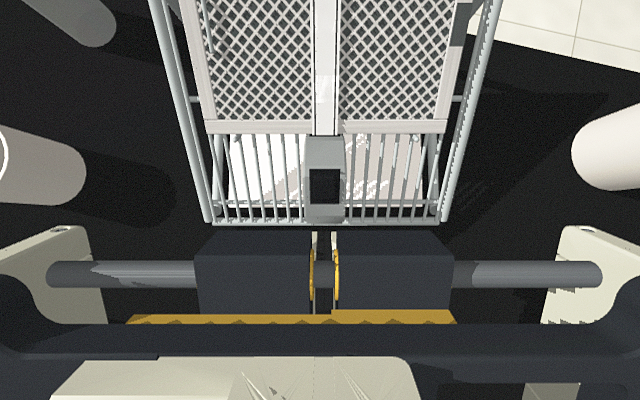

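View pics/side15.png

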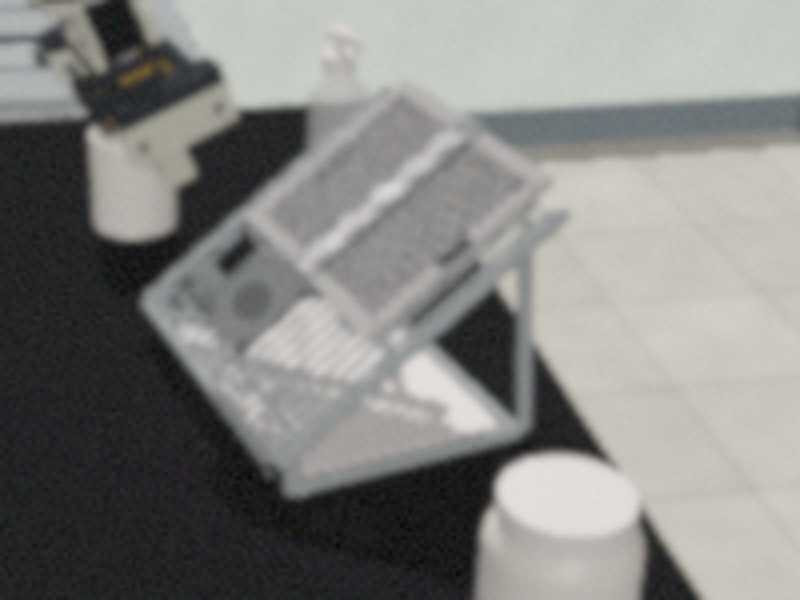

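The lock now reads 65 mm above the wires. It was 73.6 mm before, and fully down should be 64.7 mm. I'll check the case's squareness and the hook.

```bash
python3 - <<'E'
from h import *
z=np.load('wrist15.npz');F=z['F'];p=z['p']
k=F[120:225,290:360].reshape(-1,3)
c=k[(k[:,2]>56)&(k[:,2]<63)&(abs(k[:,1])<25)];print('top z',np.median(c[:,2]),len(c));print(cv2.minAreaRect(c[:,:2].astype(np.float32)))
c=k[(k[:,2]>35)&(k[:,2]<63)&(abs(k[:,1])<25)]
for xb in range(-170,-90,8):
    q=c[(c[:,0]>xb)&(c[:,0]<xb+8)]
    if len(q)>15: print(xb,len(q),np.percentile(q[:,1],[2,98]).round(1),np.percentile(q[:,2],[50]).round(1))
l=k[(k[:,2]>63)&(k[:,2]<80)&(abs(k[:,1])<12)];print('lock',len(l),np.median(l,axis=0).round(1))
b=F[0:125,300:345].reshape(-1,3);b=b[b[:,2]>11];
for xb in range(-80,80,20):
    q=b[(b[:,0]>xb)&(b[:,0]<xb+20)]
    if len(q)>15: print('blade',xb,np.percentile(q[:,1],[3,97]).round(1),np.median(q[:,2]).round(1))
pp,d=save('scene','scene15',(150,300,290,490),4)
E
```

```text
top z 60.65859171619604 1680
((-134.38604736328125, -0.2791175842285156), (58.98737335205078, 37.97358703613281), 0.058187101036310196)
-170 74 [-19.   17.4] [55.7]
-162 205 [-18.4  18.3] [58.2]
-154 273 [-18.6  18. ] [60.6]
-146 305 [-18.4  17.8] [60.8]
-138 210 [-18.9  18.4] [60.9]
-130 171 [-18.6  18.2] [60.7]
-122 174 [-19.2  17.9] [60.7]
-114 431 [-19.1  17.9] [60.2]
-106 698 [-18.1  17.7] [46.7]
-98 106 [-17.  15.] [36.8]
lock 548 [-120.7   -0.2   65.1]
blade -80 [-11.8  10.8] 13.2
blade -60 [-11.6  11.3] 13.2
blade -40 [-11.7  10.8] 13.2
blade -20 [-11.8  10.8] 13.2
blade 0 [-11.7  10.8] 13.1
```

>>> carry_out(
  targets=[
    [[0, 0, 0, 0.3, 0, -0.9, -1], [0, 0, 0, 1, 0, -0.5, -1], [0, 0, 0, 1, 0, -0.3, -1], [0, 0, 0, 1, 0, -0.3, -1], [0, 0, 0, 1, 0, -0.3, -1], [0, 0, 0, 1, 0, -0.3, -1], [0, -1, 0, 0, 0, 0, -1], [0, -1, 0, 0, 0, 0, -1], [0, 0, 0, 0, 0, 0, -1], [0, 0, 0, 0, 0, 0, -1]],
  ],
)

```text
t: 27.42
eef_pos: [0.5269, -0.0082, 0.4746]
ee_rot: [3.141, -0.075, 0.236]
force: [0.6, -0.3, 0.0]
width: 0.0003
```

```bash
python3 - <<'E'
from h import *
tip()
p,d=save('wrist','wrist16');C=cloud('wrist',d);F=FR.inv().apply((C.reshape(-1,3)-FO)).reshape(400,640,3)*1000
np.savez('wrist16.npz',p=p,d=d,F=F)
for o in arm.landmark_of('wrist','tape_hook')[:2]: print(o)
E
```

```text
t 27.43 tip [-1.630e+01 -1.000e-01  1.952e+02] tiltdeg [ 0.1 30.8 -0. ] F [ 0.4 -0.4 -0.3] w 0.00025244672148251807 [ 0.527 -0.008  0.475]
{'point': [226.0, 601.5], 'conf': 0.64}
```

View pics/wrist16.png

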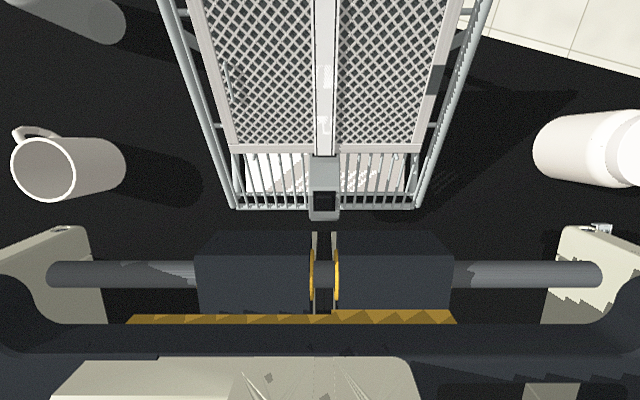

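View pics/scene15.png

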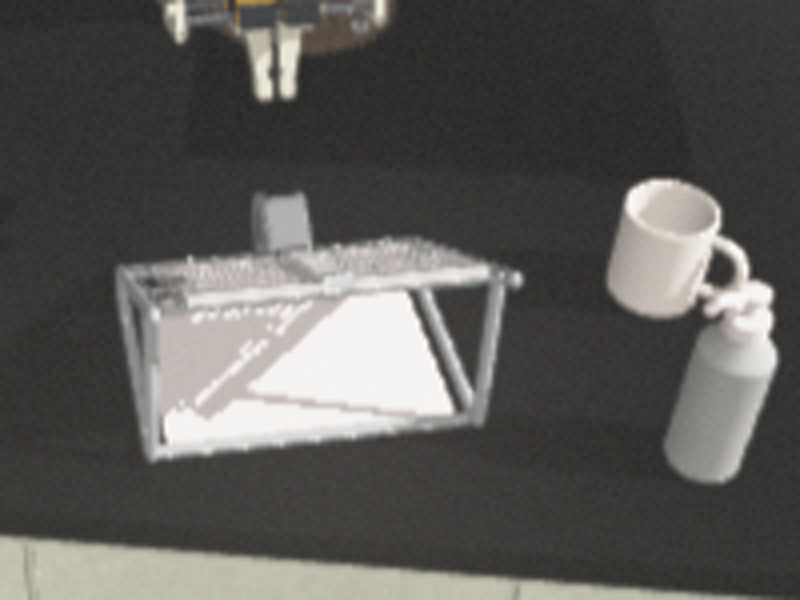

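```bash
python3 -c "
from station import arm
print(arm.job_done())"
```

```text
the job is handed in; nothing more can be done
None
```

The tape is hooked over the filter's upper edge at the middle, drawn down the slope, set on the wires against the lower edge and locked. I handed the job in at about 27.5 s, with the arm well clear.

I used the tape nearest the base and gripped it by its sides. I tipped its nose down to hook the edge and kept hold of the case the whole time the blade was free. I let go only once the spring was pulling the front against the filter, then pressed the lock with closed fingertips.

**Last checks:**
- **Case:** it stands within about 0.1° of square to my fitted filter frame, on the centre line to within 0.5 mm. Its top is 60.7 mm above the wires, where 60 is expected. The front is at the lower edge within measuring error.
- **Lock:** the button went solid under 27 N. Its top then read 65 mm above the wires, where 64.7 means fully down.
- **Blade and hook:** the blade lies flat and straight over the filter, and the scene picture shows the hook at the upper edge. In the last wrist picture the network missed the hook and reported the neighbouring tape instead.
- **Mug, soap bottle, canister:** I never went near them, and they look unmoved in the pictures.

**What did not go smoothly:**
- The case pressed on the wires with about 39 N for a moment while I set it down, just under the 40 N limit.
- Lining up for the lock, joint 3 came to -1.017 (its limit is -1.02), so I pressed the lock with the tool tilted 15° instead.

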